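# Lay out the flask station on the laboratory bench

## Task

Lay out the station in front of the tube rack, everything upright: the conical flask on the middle of the stirrer's round plate, the larger of the two amber jars from the front row on the middle of the balance's pan, and the beaker on the bench midway between the stirrer and the balance, in line with them. Stand the smaller of those two jars on the bench straight in front of the beaker (on its side away from the rack) with a gap of about 3 cm between them, and cover the beaker with the loose knobbed cover, centred on its rim. Leave the shallow round dish where it is.

Things in the scene. Friction and masses are not known exactly. Their poses are not given: they have to be found in the camera images.
- rack: Grey test-tube rack, 60 x 206 x 70 mm, capped tubes reaching 110 mm; fixed, turned up to 9 degrees. Origin: centre of its underside, on the bench (z = 0). -x points to its front (robot's side), y along its length. Stirrer and balance stand at its x = -120 mm, one at y = 190, the other at -190 mm (either way round), turned alike. Beside the rack: an amber bottle and a box, up to 100 mm tall.
- stirrer: Magnetic stirrer: grey box 150 x 140 x 65 mm with two knobs on its front and a white round plate, 120 mm across, on top. The plate's flat top is 75 mm above the bench. Fixed. Origin: on the bench, right below the centre of the plate. -x is its front.
- balance: Laboratory balance: white flat box 150 x 140 x 44 mm with a small display and two keys at the front and a round steel pan, 96 mm across, in the middle. The pan's flat top is 50 mm above the bench and does not give. Fixed. Origin: on the bench, right below the centre of the pan. -x is its front.
- flask: Conical glass flask with a dark rubber stopper fast in its neck; loose, about 0.11 kg. Base 68 mm across, tapering from 8 to 80 mm height into a straight neck 27 mm across (rim of 31 mm at 102 to 106 mm); stopper 23 mm across, top at 120 mm. Grip it by the neck from above. Origin: centre of its underside; z up its axis.
- beaker: Open white plastic beaker without handle, straight-sided, 56 mm across outside, 50 mm inside, 72 mm tall; loose, about 0.06 kg. Origin: centre of its underside; z up its axis.
- cover: Loose flat round steel cover for the beaker, a disc 64 mm across and 5 mm thick, flat below, with a black knob in the middle of its top, 16 mm across and 22 mm tall (knob top 27 mm above the underside); about 0.04 kg. It lies knob up. Origin: centre of its underside; z up through the knob.
- jar: The larger amber jar, closed with a white cap: 48 mm across, 80 mm tall, about 0.16 kg, loose, standing in the front row. Origin: centre of its underside; z up its axis.
- vial: The smaller amber jar, closed with a white cap: 30 mm across, 55 mm tall, about 0.04 kg, loose, standing in the front row. Origin: centre of its underside; z up its axis.
- dish: Shallow round dish of greenish glass with its lid on, 60 mm across, 16 mm tall, loose; not to be moved. Origin: centre of its underside. It stands in the front row: flask, beaker, cover, both jars and dish, in any order, 235 to 285 mm in front of the rack's centre, side by side about 110 mm or more between centres.
Things that resemble listed ones, but are neither listed nor needed, are in the scene too. What is shaped like the balance but green, pink or turquoise is not meant.

How it is judged:
By the outcome, as a careful person would: the job done as asked, in the order asked, and still so for the second after the job is handed in, with the robot touching nothing.
It also fails if it takes over 122 s, if anything falls off the work surface, if the arm or the gripper's body presses on something with over 40 N, if the wrist force passes 120 N, or if a joint passes its speed limit or range.

## Robot

A 6-joint arm with a two-finger parallel gripper is mounted at the origin on the work surface. World frame = base frame: x ahead of the robot, y to its left, z up, the work surface at z = 0. Lengths are in m, angles in rad, forces in N, time in s.
With the tool pointing down it reaches from about 0.35 to 0.725 m from the base axis. Payload 4.3 kg.
Tool frame: the origin (TCP) lies midway between the tips of the shut fingers; the grasp point (between the pads) lies 19 mm behind it; z points along the fingers, x is the direction in which the jaws open and shut, and the axes are right-handed (so a half turn about z gives the same grasp; the last joint's range is limited). The gripper opens to 85 mm and grips with 20 to 120 N. Pads are 22 mm wide; open, the fingers measure 114 mm over their backs; the gripper's body (76 mm by 85 mm) begins 54 mm behind the grasp point. The pads swing forward as they close: fully open they stand 13 mm farther back than shut.
Start: joints at [1.064, 0.377, 0.081, 1.274, 0, 1.46], TCP at [0.222, 0.53, 0.231] pointing down, gripper open.
Joint ranges: [-2.72, 2.72], [-0.84, 1.66], [-1.02, 1.22], [-1.77, 2.12], [-1.37, 1.28], [-3.14, 3.14]. Speed limits (rad/s): [2.57, 2.57, 3.14, 3.14, 3.14, 3.14].

## Interface

Orientations are given as [roll, pitch, yaw] about the fixed x, y, z axes, in that order (R = Rz(yaw) Ry(pitch) Rx(roll)).
In Python, from bench import ctrl, cams gives the robot as it stands. The module is installed in compiled form; this text tells all that it offers.
- The arm moves only by the tool apply_moves, never from a script. Its argument "steps" is a list of rows, each a list of 2 entries, a list of its own where there are three numbers: the shift along the tool's x, y, z in m, then the turn, a rotation vector about the tool's x, y, z in degrees. In form: [[[dx, dy, dz], [ax, ay, az]], ...]. A call has 1 to 5 rows; each row shifts and turns the commanded pose from where the row before left it, along the tool's axes as they then stand; what a row does not reach is not made up. A row lasts 1/10 s, in which the tool goes at most 50 mm and 8.59 degrees, less where a joint would pass 70% of its speed; a pose out of reach is approached as far as the arm can. A call is refused whole if a number of a shift passes 0.05 or a number of a turn 8.59, either way. A call with a gripper value outside its range is refused whole. "hand" is the opening in per cent of the stroke, from 0 (shut) to 100 (fully open), set as the call begins (left out, the last holds). The fingers move at their own pace and stop on an object; the grip force is fixed at half the most. Time passes only in rows, so rows that do not move let the fingers close. It gives the time, the measured TCP pose, the force and the opening at its end, in the units of the state.
- ctrl.get_obs(): the state, without advancing time (a new reading comes with each control period).
- cams.grab_frame(name): name is "scene" or "top"; returns a dict with "color" (400x640x3 uint8, red, green, blue), "intrinsics" (3x3 intrinsics, pixels), "distortion" ([k1, k2, p1, p2, k3] as OpenCV has them; the pictures are not rectified), "eye" and "attitude" of the camera in the world. Camera axes: x right, y down, z forward; pixel columns grow to the right and rows downward; lengths in m; the calibration is good to about 2 mm. A picture is of the moment at which its call begins. There is no depth.
- ctrl.finish_job(): hands the job in, once; it reports no verdict.
The state is a dict: "time_s": time; "q": joint angles; "dq": joint speeds; "tau": joint torques, N m; "position": TCP position; "eef_rot": TCP orientation; "wrist_force": force on the tool from outside, world axes, zero at the start; "torque": the same for the moment, N m; "grip_width": finger opening in m.
Only numpy, scipy, OpenCV 4.12 (cv2) and the standard library are available. Lean on these libraries where they do the work, as an engineer would, in place of code of your own. Each camera call takes 0.05 s, during which the arm holds its last target.

## Working session

There is one attempt and no reset: what is moved stays moved. The work goes in short steps, Python scripts to look and compute and a tool call to move; the robot and the scene stay as the last step left them, time stands still between calls to the robot, and variables do not carry over. Pictures are saved under pics/ and viewed, and the job is handed in when it is done.

Besides the shell and the picture viewer there is one more tool, called after "Call:" as a command line: name --argument value ..., lists and objects as JSON in quotes. apply_moves: Moves the arm, as the interface text tells. Its arguments: {"type":"object","properties":{"steps":{"type":"array","items":{"type":"array"}},"hand":{"type":"number"}},"required":["steps"]}

```bash
mkdir -p pics; ls
python3 - <<'E'
from bench import ctrl,cams
import cv2,numpy as np
print(ctrl.get_obs())
for n in("scene","top"):
    f=cams.grab_frame(n)
    cv2.imwrite(f"pics/{n}0.png",f["color"][:,:,::-1])
    print({k:np.round(v,4).tolist() for k,v in f.items() if k!="color"})
E
```

```text
pics
{'time_s': 0.0, 'q': array([ 1.06367909e+00,  3.78060166e-01,  7.96383640e-02,  1.27439547e+00,
       -2.94704864e-05,  1.46052592e+00]), 'dq': array([-0.00210486, -0.0021536 ,  0.00166214, -0.00088002, -0.00082719,
       -0.00110551]), 'tau': array([ 1.19836059e-03, -4.63599050e+01,  2.69877684e+01,  2.05833034e-02,
       -8.49507899e-06,  8.06488487e-06]), 'position': array([0.22191436, 0.52974766, 0.23036735]), 'eef_rot': array([-3.14139955e+00,  2.01191226e-03,  1.17394972e+00]), 'wrist_force': array([-0.49601603,  0.19118152, -0.27515655]), 'torque': array([-0.00624768, -0.02229283,  0.03459156]), 'grip_width': 0.08552380883827052}
{'intrinsics': [[380.496, 0.0, 321.8831], [0.0, 380.496, 206.0868], [0.0, 0.0, 1.0]], 'distortion': [0.0101, 0.0, 0.0, 0.0, 0.0], 'eye': [1.1591, -0.1228, 0.7672], 'attitude': [-2.4191, -0.0179, 1.5271]}
{'intrinsics': [[454.7902, 0.0, 326.441], [0.0, 454.7902, 200.7735], [0.0, 0.0, 1.0]], 'distortion': [-0.0737, 0.0, 0.0, 0.0, 0.0], 'eye': [0.4148, -0.0675, 1.2722], 'attitude': [-3.0523, 0.0058, -1.5447]}
```

View pics/top0.png

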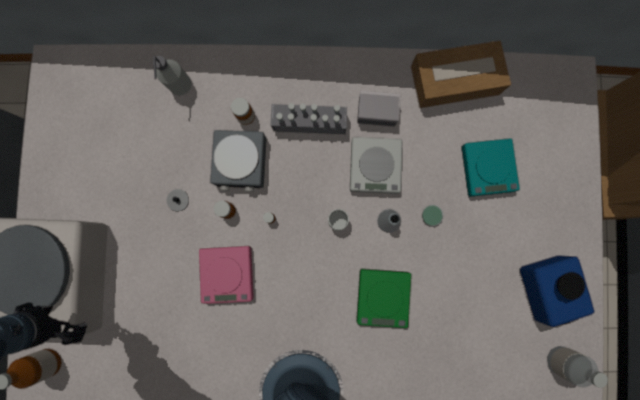

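View pics/scene0.png

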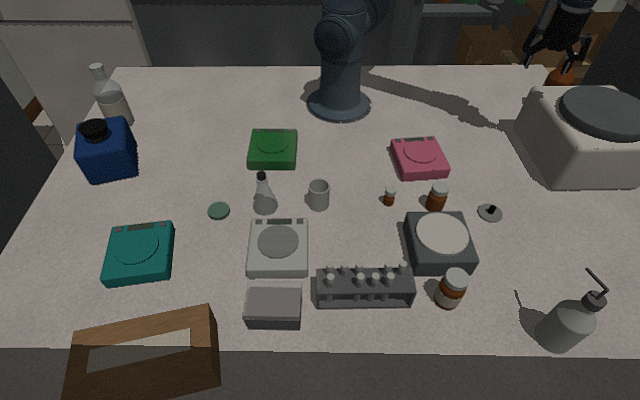

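```bash
cat > h.py <<'E'
from bench import ctrl,cams
import cv2,numpy as np
from scipy.spatial.transform import Rotation as R
class Cam:
    def __init__(s,name):
        f=cams.grab_frame(name); s.img=np.ascontiguousarray(f["color"][:,:,::-1]); s.K=np.array(f["intrinsics"]);s.D=np.array(f["distortion"])
        s.eye=np.array(f["eye"]); s.R=R.from_euler("xyz",f["attitude"]).as_matrix()
    def ray(s,uv):
        p=cv2.undistortPoints(np.array(uv,float).reshape(-1,1,2),s.K,s.D).reshape(-1,2)
        return np.c_[p,np.ones(len(p))]@s.R.T
    def cast(s,uv,z):
        d=s.ray(uv); t=(z-s.eye[2])/d[:,2]; return s.eye+d*t[:,None]
    def proj(s,P):
        P=np.array(P,float).reshape(-1,3); rv=cv2.Rodrigues(s.R.T)[0]
        return cv2.projectPoints(P,rv,-s.R.T@s.eye,s.K,s.D)[0].reshape(-1,2)
    def crop(s,x0,y0,x1,y1,k,fn): cv2.imwrite(fn,cv2.resize(s.img[y0:y1,x0:x1],None,fx=k,fy=k,interpolation=cv2.INTER_CUBIC))
def tri(c1,uv1,c2,uv2):
    A=[];b=[]
    for c,uv in((c1,uv1),(c2,uv2)):
        d=c.ray(uv)[0];d/=np.linalg.norm(d);M=np.eye(3)-np.outer(d,d);A.append(M);b.append(M@c.eye)
    return np.linalg.lstsq(np.vstack(A),np.hstack(b),rcond=None)[0]
E
python3 - <<'E'
from h import *
t=Cam("top");s=Cam("scene")
t.crop(150,80,450,250,2.6,"pics/topc.png"); s.crop(190,150,520,330,2.4,"pics/scenec.png")
print(t.cast([[238,157]],.075),t.cast([[376,164]],.05),s.cast([[442,233]],.075),s.cast([[278,240]],.05))
print(t.proj([0,0,0]),s.proj([0,0,0]))
E
```

```text
[[0.6334489  0.18210752 0.075     ]] [[ 0.62789919 -0.18971954  0.05      ]] [[0.64010121 0.18846296 0.075     ]] [[ 0.63016717 -0.18894126  0.05      ]]
[[300.58147543 392.04742014]] [[338.40258512 102.88038964]]
```

View pics/topc.png

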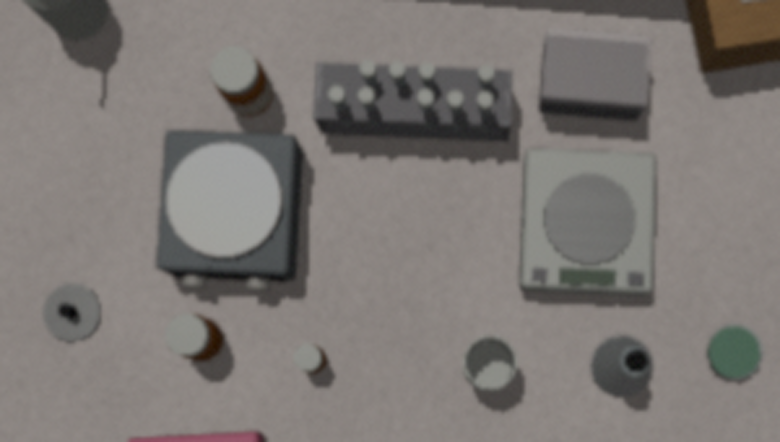

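View pics/scenec.png

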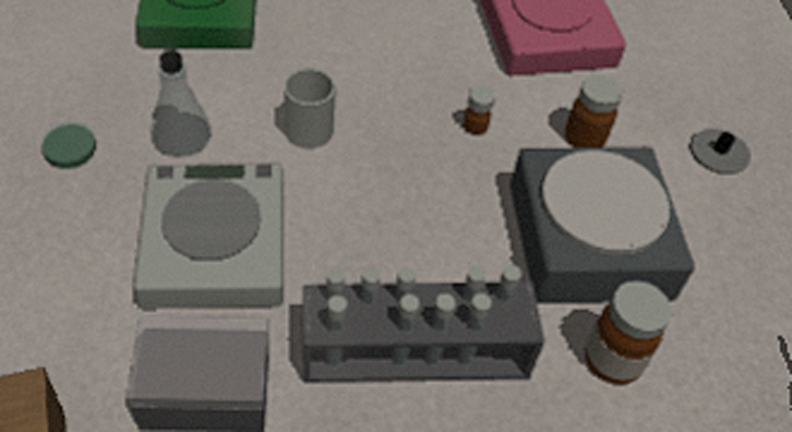

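```bash
cat > meas.py <<'E'
from h import *
t=Cam("top");s=Cam("scene")
def blobs(c,roi,f,zs,tag,amin=20):
    x0,y0,x1,y1=roi; im=c.img[y0:y1,x0:x1]
    hsv=cv2.cvtColor(im,cv2.COLOR_BGR2HSV); m=f(im.astype(int),hsv.astype(int)).astype(np.uint8)
    n,l,st,ce=cv2.connectedComponentsWithStats(m)
    for i in range(1,n):
        if st[i,4]<amin: continue
        cs,_=cv2.findContours((l==i).astype(np.uint8),cv2.RETR_EXTERNAL,cv2.CHAIN_APPROX_NONE)
        h=cv2.convexHull(cs[0]); hp=h[:,0,:].astype(float)+[x0,y0]
        P=c.cast(hp,zs)[:,:2]; (cx,cy),r=cv2.minEnclosingCircle(P.astype(np.float32))
        uv=ce[i]+[x0,y0]
        print(tag,"area",st[i,4],"uv",uv.round(1),"cast",c.cast([uv],zs)[0].round(4),"enc",round(cx,4),round(cy,4),"d",round(2*r,4), "bbox",st[i,:4]+[x0,y0,0,0])
E
python3 - <<'E'
from meas import *
def V(lo): return lambda b,h:(h[...,2]>lo)
for c,roi,z,t_ in((t,(150,180,200,220),0,'cov'),(t,(210,190,285,230),0,'jv'),(t,(320,200,460,240),0,'bf')):
    x0,y0,x1,y1=roi; print(t_)
for c,x,y in((t,238,157),(t,376,164),(t,376,185),(t,220,209),(t,268,216),(t,177,200),(t,340,225),(t,336,215),(t,395,218),(t,300,170),(s,442,233),(s,278,240),(s,278,268)):
    print(x,y,c.img[y,x],cv2.cvtColor(c.img[y:y+1,x:x+1],cv2.COLOR_BGR2HSV)[0,0])
blobs(t,(205,125,270,190),V(150),.075,"stirT",500)
blobs(s,(400,205,485,265),V(135),.075,"stirS",500)
E
```

```text
cov
jv
bf
238 157 [159 161 160] [ 45   3 161]
376 164 [112 113 114] [ 15   4 114]
376 185 [68 78 71] [51 33 78]
220 209 [135 141 140] [ 35  11 141]
268 216 [136 143 141] [ 39  12 143]
177 200 [14 13 14] [150  18  14]
340 225 [135 141 140] [ 35  11 141]
336 215 [71 74 73] [40 10 74]
395 218 [21 22 22] [30 12 22]
300 170 [129 133 139] [ 12  18 139]
442 233 [140 146 150] [ 18  17 150]
278 240 [93 96 97] [23 11 97]
278 268 [132 141 141] [ 30  16 141]
stirT area 1385 uv [235.5 156.2] cast [0.6355 0.1888 0.075 ] enc 0.6356 0.1889 d 0.1142 bbox [215 136  42  42]
stirS area 853 uv [472.6 226.7] cast [0.6239 0.2648 0.075 ] enc 0.6361 0.2561 d 0.1798 bbox [443 205  42  60]
stirS area 1605 uv [442.3 233. ] cast [0.6401 0.1892 0.075 ] enc 0.6377 0.1889 d 0.1178 bbox [417 213  52  41]
```

Run:
```python
from meas import *
blobs(t,(345,130,410,180),lambda b,h:h[...,2]<125,.05,"panT",300)
blobs(s,(250,222,306,266),lambda b,h:h[...,2]<115,.05,"panS",300)
cy=lambda b,h:(b[...,2]-b[...,0]<8)
blobs(t,(205,195,285,230),lambda b,h:(b[...,2]-b[...,0]<8)&(h[...,2]>110),.08,"jarcapT")
blobs(t,(255,205,285,230),lambda b,h:(b[...,2]-b[...,0]<8)&(h[...,2]>110),.055,"vialcapT")
blobs(t,(160,180,200,220),lambda b,h:(b[...,2]-b[...,0]<7),.005,"covT")
blobs(t,(160,180,200,220),lambda b,h:(h[...,2]<60),.027,"knobT",5)
blobs(t,(320,200,360,240),lambda b,h:(b[...,2]-b[...,0]<8),.072,"beakT")
blobs(t,(370,200,410,240),lambda b,h:(h[...,2]<50),.12,"stopT")
blobs(t,(410,200,450,240),lambda b,h:(h[...,1]>50),.016,"dishT")
blobs(s,(470,200,510,225),lambda b,h:(b[...,2]-b[...,0]<7),.005,"covS")
blobs(s,(470,200,510,225),lambda b,h:(h[...,2]<50),.027,"knobS",5)
blobs(s,(255,165,275,185),lambda b,h:(h[...,2]<50),.12,"stopS",5)
blobs(s,(420,180,455,200),lambda b,h:(h[...,1]<25)&(b[...,2]-b[...,0]<9),.08,"jarS",5)
blobs(s,(380,180,400,200),lambda b,h:(h[...,1]<25)&(b[...,2]-b[...,0]<9),.055,"vialS",5)
# combined views
for n,c,r in(("a",t,(155,180,445,245)),("b",s,(200,160,515,250))):
    x0,y0,x1,y1=r; d=c.img[y0:y1,x0:x1].astype(int); m=np.clip((d[...,2]-d[...,0])*12,0,255).astype(np.uint8)
    cv2.imwrite(f"pics/rb{n}.png",cv2.resize(m,None,fx=2.5,fy=2.5,interpolation=0))
```

```text
panT area 962 uv [376.5 163.8] cast [ 0.6285 -0.1909  0.05  ] enc 0.627 -0.1911 d 0.0983 bbox [359 147  36  33]
panS area 1193 uv [277.5 240.4] cast [ 0.6313 -0.1901  0.05  ] enc 0.625 -0.1897 d 0.1133 bbox [257 222  42  37]
jarcapT area 195 uv [220.8 208.1] cast [0.4948 0.2206 0.08  ] enc 0.4952 0.2205 d 0.0427 bbox [213 200  16  16]
jarcapT area 83 uv [267.4 216.8] cast [0.4751 0.0963 0.08  ] enc 0.4748 0.0966 d 0.0276 bbox [263 212  10  10]
vialcapT area 83 uv [267.4 216.8] cast [0.4764 0.0998 0.055 ] enc 0.4761 0.1 d 0.0282 bbox [263 212  10  10]
covT area 399 uv [177.2 199.8] cast [0.52   0.3645 0.005 ] enc 0.5199 0.3642 d 0.0655 bbox [166 189  23  23]
knobT area 33 uv [176.2 199.9] cast [0.5179 0.36   0.027 ] enc 0.5162 0.3603 d 0.0225 bbox [173 197   7   7]
beakT area 508 uv [339.4 222.7] cast [ 0.465  -0.0934  0.072 ] enc 0.4635 -0.093 d 0.0804 bbox [328 209  23  30]
stopT area 47 uv [394.5 218.3] cast [ 0.4777 -0.232   0.12  ] enc 0.4771 -0.232 d 0.0196 bbox [391 215   8   7]
dishT area 261 uv [431.9 215.3] cast [ 0.4943 -0.3507  0.016 ] enc 0.494 -0.351 d 0.0514 bbox [423 2
[... 185 characters left out ...]
.5301 0.3579 d 0.0337 bbox [486 205  10   9]
stopS area 18 uv [268.4 168.6] cast [ 0.4623 -0.2131  0.12  ] enc 0.464 -0.2129 d 0.0273 bbox [263 167  12   3]
stopS area 66 uv [260.8 175.4] cast [ 0.4863 -0.2304  0.12  ] enc 0.4864 -0.23 d 0.0317 bbox [257 171   9  10]
jarS area 202 uv [439.9 188.2] cast [0.5026 0.2168 0.08  ] enc 0.5024 0.2163 d 0.0531 bbox [431 181  19  15]
jarS area 18 uv [423.2 197.4] cast [0.5328 0.1676 0.08  ] enc 0.5332 0.167 d 0.0198 bbox [420 195   7   5]
vialS area 86 uv [390.3 190.7] cast [0.484  0.0975 0.055 ] enc 0.4835 0.0971 d 0.0358 bbox [385 186  11  10]
vialS area 8 uv [380.9 197.2] cast [0.5066 0.0694 0.055 ] enc 0.5075 0.0709 d 0.0113 bbox [380 196   3   4]
```

View pics/rba.png

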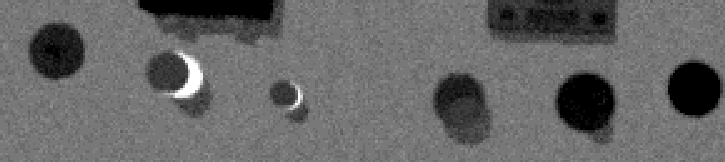

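View pics/rbb.png

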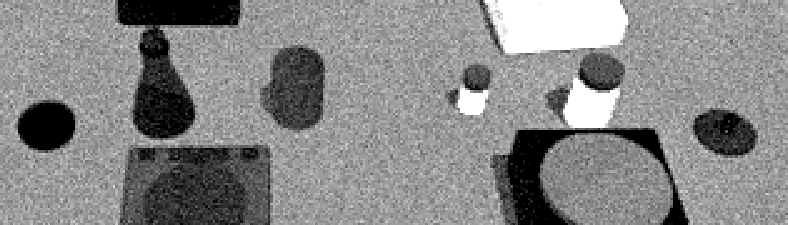

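```bash
cat > plan.py <<'E'
from h import *
import sys
def plan(target,yaw_deg,n=None,start=None):
    o=ctrl.get_obs(); p=np.array(o["position"]); rot=R.from_euler("xyz",o["eef_rot"])
    goal=R.from_euler("xyz",[np.pi,0,np.deg2rad(yaw_deg)])
    d=np.array(target)-p; rv=(rot.inv()*goal).as_rotvec(degrees=True)
    n=n or int(max(np.ceil(np.linalg.norm(d)/.0495),np.ceil(np.linalg.norm(rv)/8.5),1))
    print("from",p.round(4),"d",d.round(4),"rv",rv.round(2),"n",n)
    cur=rot; out=[]
    for k in range(n):
        out.append([ (cur.inv().apply(d/n)).round(3).tolist(), (rv/n).round(1).tolist()])
        cur=cur*R.from_rotvec(rv/n,degrees=True)
    for k in range(0,n,5): print(out[k:k+5])
if __name__=="__main__":
    a=[float(x) for x in sys.argv[1:]]; plan(a[:3],a[3],int(a[4]) if len(a)>4 else None)
E
python3 plan.py .479 -.231 .20 0
```

```text
from [0.2222 0.5303 0.2312] d [ 0.2568 -0.7613 -0.0312] rv [0.000e+00 1.000e-02 6.727e+01] n 17
[[[-0.035, 0.031, 0.002], [0.0, 0.0, 4.0]], [[-0.033, 0.034, 0.002], [0.0, 0.0, 4.0]], [[-0.031, 0.036, 0.002], [0.0, 0.0, 4.0]], [[-0.028, 0.038, 0.002], [0.0, 0.0, 4.0]], [[-0.026, 0.04, 0.002], [0.0, 0.0, 4.0]]]
[[[-0.023, 0.041, 0.002], [0.0, 0.0, 4.0]], [[-0.02, 0.043, 0.002], [0.0, 0.0, 4.0]], [[-0.017, 0.044, 0.002], [0.0, 0.0, 4.0]], [[-0.014, 0.045, 0.002], [0.0, 0.0, 4.0]], [[-0.011, 0.046, 0.002], [0.0, 0.0, 4.0]]]
[[[-0.007, 0.047, 0.002], [0.0, 0.0, 4.0]], [[-0.004, 0.047, 0.002], [0.0, 0.0, 4.0]], [[-0.001, 0.047, 0.002], [0.0, 0.0, 4.0]], [[0.002, 0.047, 0.002], [0.0, 0.0, 4.0]], [[0.006, 0.047, 0.002], [0.0, 0.0, 4.0]]]
[[[0.009, 0.046, 0.002], [0.0, 0.0, 4.0]], [[0.012, 0.046, 0.002], [0.0, 0.0, 4.0]]]
```

Pictures: the front row in the top view, left to right, is the cover (177,200), larger jar (221,208), vial (267,217), beaker (339,220), flask (stopper at 394,218) and dish (432,215). The stirrer plate is at (235,156) and the white balance's pan at (376,164).

Amber candidates are (221,208), (267,217) and the bottle (242,110). The bottle stands beside the rack, so the first two are the front-row jars; the enlarged crop agrees.

Lids and loose items: only (177,200) is a knobbed steel disc.

Call:
apply_moves --steps '[[[-0.035, 0.031, 0.0], [0, 0, 4]], [[-0.033, 0.034, 0.0], [0, 0, 4]], [[-0.031, 0.036, 0.002], [0, 0, 4]], [[-0.028, 0.038, 0.002], [0, 0, 4]], [[-0.026, 0.04, 0.002], [0, 0, 4]]]' --hand 100

```text
time_s: 0.9
position: [0.2984, 0.3047, 0.2254]
eef_rot: [3.141, -0.001, 0.823]
wrist_force: [1.6, 0.2, 0.6]
grip_width: 0.0859
```

Call:
apply_moves --steps '[[[-0.023, 0.041, 0.002], [0, 0, 4]], [[-0.02, 0.043, 0.002], [0, 0, 4]], [[-0.017, 0.044, 0.002], [0, 0, 4]], [[-0.014, 0.045, 0.002], [0, 0, 4]], [[-0.011, 0.046, 0.002], [0, 0, 4]]]'

```text
time_s: 1.4
position: [0.3716, 0.0801, 0.2156]
eef_rot: [3.141, -0.001, 0.473]
wrist_force: [1.1, 1.7, -0.1]
grip_width: 0.0857
```

Call:
apply_moves --steps '[[[-0.007, 0.047, 0.002], [0, 0, 4]], [[-0.004, 0.047, 0.002], [0, 0, 4]], [[-0.001, 0.047, 0.002], [0, 0, 4]], [[0.002, 0.047, 0.002], [0, 0, 4]], [[0.006, 0.047, 0.002], [0, 0, 4]]]'

```text
time_s: 1.9
position: [0.4456, -0.1444, 0.2054]
eef_rot: [3.142, -0.001, 0.123]
wrist_force: [0.8, 1.2, 0.0]
grip_width: 0.0852
```

Call:
apply_moves --steps '[[[0.009, 0.046, 0.002], [0, 0, 4]], [[0.012, 0.046, 0.002], [0, 0, 4]], [[0, 0, 0], [0, 0, 0]]]'

```text
time_s: 2.2
position: [0.4763, -0.2375, 0.2006]
eef_rot: [3.139, -0.001, -0.019]
wrist_force: [0.2, 0.6, 0.2]
grip_width: 0.0856
```

```bash
python3 plan.py .479 -.2315 .14 0
python3 - <<'E'
from h import *
s=Cam("scene"); s.crop(180,60,380,260,3,"pics/s1.png")
E
```

```text
from [ 0.4763 -0.2375  0.2006] d [ 0.0027  0.006  -0.0606] rv [ 0.14 -0.08 -1.1 ] n 2
[[[0.001, -0.003, 0.03], [0.1, -0.0, -0.5]], [[0.001, -0.003, 0.03], [0.1, -0.0, -0.5]]]
```

View pics/s1.png

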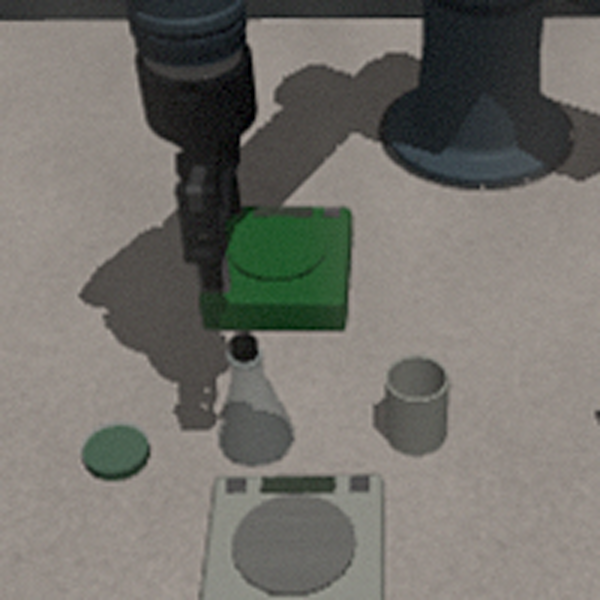

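Run:
```python
from h import *
s=Cam("scene");t=Cam("top")
o=ctrl.get_obs(); print(o["position"])
for P in (o["position"],o["position"]+[.05,0,.013],o["position"]+[0,0,.06]):
    u=s.proj(P)[0]; print(u.round(1),((u-[180,60])*3).round(0), t.proj(P)[0].round(1))
t.crop(330,160,470,260,5,"pics/t1.png")
```

```text
[ 0.4743224  -0.23171093  0.20104378]
[256.9 146.3] [231. 259.] [399.3 217.9]
[254.7 156.4] [224. 289.] [400.4 196.3]
[253.9 124.7] [222. 194.] [403.4 216.5]
```

View pics/t1.png

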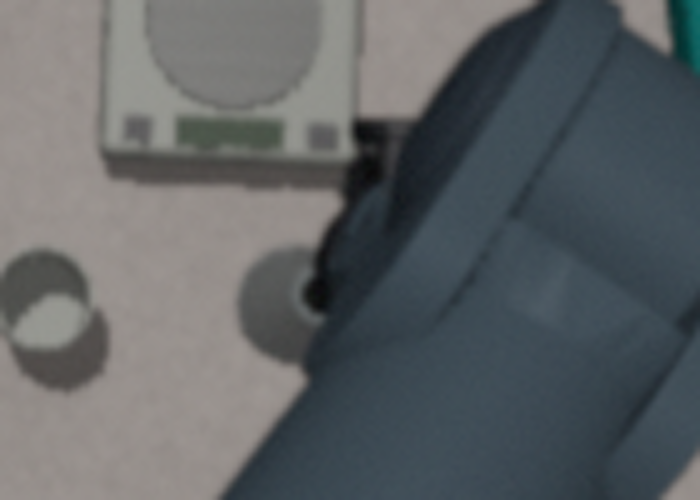

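Run:
```python
from h import *
s=Cam("scene");o=ctrl.get_obs(); print(o["position"],o["eef_rot"])
s.crop(220,100,300,230,5,"pics/s2.png")
print(((s.proj(o["position"]+[.05,0,.013])[0]-[220,100])*5))
```

```text
[ 0.47425815 -0.23110051  0.20122779] [-3.14075979e+00  6.00541274e-04 -1.19723795e-02]
[174.82815037 281.77762326]
```

View pics/s2.png

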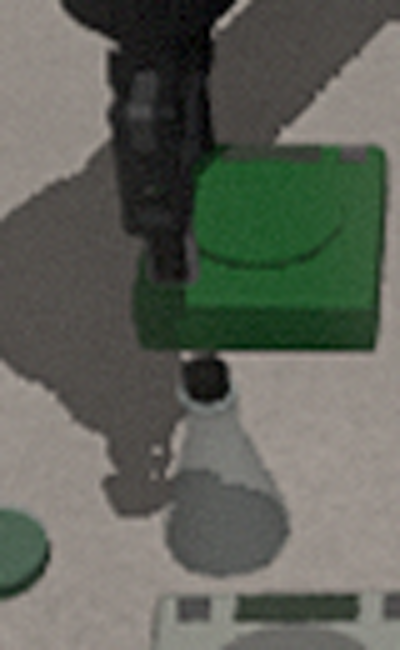

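Call:
apply_moves --steps '[[[0.002, 0, 0.03], [0, 0, -0.3]], [[0.002, 0, 0.03], [0, 0, -0.3]], [[0, 0, 0.03], [0, 0, 0]], [[0, 0, 0.02], [0, 0, 0]], [[0, 0, 0.015], [0, 0, 0]]]'

```text
time_s: 2.9
position: [0.4776, -0.2297, 0.0751]
eef_rot: [-3.14, 0.002, 0.0]
wrist_force: [0.3, -0.2, 0.1]
grip_width: 0.0856
```

Call:
apply_moves --steps '[[[0, 0, 0], [0, 0, 0]], [[0, 0, 0], [0, 0, 0]]]'

```text
time_s: 3.1
position: [0.4786, -0.2309, 0.0769]
eef_rot: [-3.141, 0.0, -0.001]
wrist_force: [0.5, 0.1, 0.8]
grip_width: 0.0855
```

Call:
apply_moves --steps '[[[0, 0, 0.001], [0, 0, 0]], [[0, 0, 0], [0, 0, 0]], [[0, 0, 0], [0, 0, 0]], [[0, 0, 0], [0, 0, 0]], [[0, 0, 0], [0, 0, 0]]]' --hand 0

```text
time_s: 3.6
position: [0.4789, -0.2324, 0.076]
eef_rot: [3.141, -0.0, -0.003]
wrist_force: [-1.7, 0.4, 6.2]
grip_width: 0.0279
```

Call:
apply_moves --steps '[[[0, 0, 0], [0, 0, 0]], [[0, 0, 0], [0, 0, 0]], [[0, 0, 0], [0, 0, 0]]]'

```text
time_s: 3.9
position: [0.4788, -0.2324, 0.076]
eef_rot: [3.141, -0.001, -0.003]
wrist_force: [-1.6, 0.2, 6.0]
grip_width: 0.0279
```

Call:
apply_moves --steps '[[[0, 0, -0.015], [0, 0, 0]], [[0, 0, -0.03], [0, 0, 0]], [[0, 0, -0.04], [0, 0, 0]], [[0, 0, -0.035], [0, 0, 0]], [[0, 0, 0], [0, 0, 0]]]'

```text
time_s: 4.4
position: [0.4816, -0.2338, 0.2003]
eef_rot: [3.137, -0.008, -0.002]
wrist_force: [0.3, -0.5, -0.9]
grip_width: 0.0279
```

```bash
python3 - <<'E'
from meas import *
o=ctrl.get_obs(); print(o["position"],o["wrist_force"],o["grip_width"])
s.crop(200,60,340,210,5,"pics/s3.png")
blobs(s,(250,222,306,262),lambda b,h:(h[...,2]<115)&(h[...,0]*0+1>0),.05,"panS",300)
u=s.img[205:275,245:312]; cv2.imwrite("pics/pan.png",cv2.resize(u,None,fx=8,fy=8,interpolation=cv2.INTER_CUBIC))
E
python3 plan.py .637 .189 .20 0
```

```text
[ 0.47921413 -0.23238364  0.19563411] [-0.05833303 -0.48994903 -1.61386851] 0.02813691538942635
panS area 1177 uv [277.5 240.5] cast [ 0.6315 -0.19    0.05  ] enc 0.625 -0.1897 d 0.1133 bbox [257 222  42  37]
from [ 0.4792 -0.2324  0.1956] d [0.1578 0.4214 0.0044] rv [ 0.04 -0.08 -0.14] n 10
[[[0.016, -0.042, -0.0], [0.0, -0.0, -0.0]], [[0.016, -0.042, -0.0], [0.0, -0.0, -0.0]], [[0.016, -0.042, -0.0], [0.0, -0.0, -0.0]], [[0.016, -0.042, -0.0], [0.0, -0.0, -0.0]], [[0.016, -0.042, -0.0], [0.0, -0.0, -0.0]]]
[[[0.016, -0.042, -0.0], [0.0, -0.0, -0.0]], [[0.016, -0.042, -0.0], [0.0, -0.0, -0.0]], [[0.016, -0.042, -0.0], [0.0, -0.0, -0.0]], [[0.016, -0.042, -0.0], [0.0, -0.0, -0.0]], [[0.016, -0.042, -0.0], [0.0, -0.0, -0.0]]]
```

View pics/s3.png

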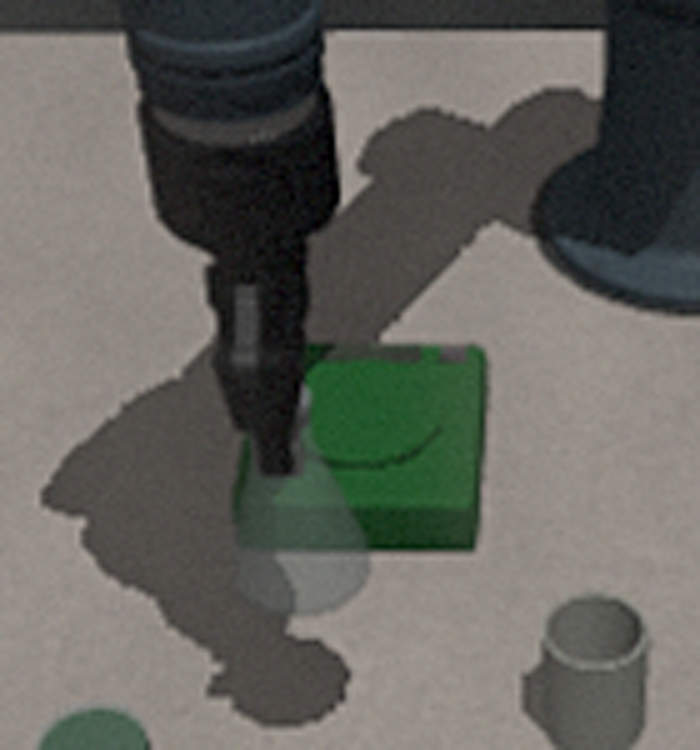

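View pics/pan.png

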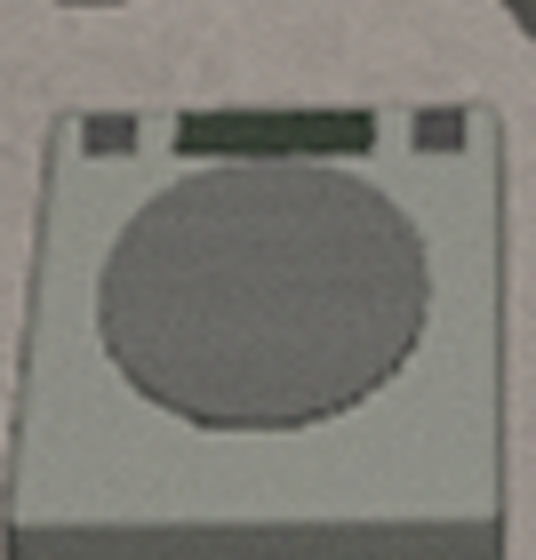

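Run:
```python
from meas import *
blobs(s,(250,226,306,262),lambda b,h:(h[...,2]<115),.05,"panS",300)
P=s.cast([[278,225.2],[277,258],[257.3,242],[298.5,240]],.05); print(P.round(4), (P[0]+P[1])/2,(P[2]+P[3])/2)
```

```text
panS area 1095 uv [277.5 241.8] cast [ 0.6352 -0.1899  0.05  ] enc 0.6332 -0.1903 d 0.0972 bbox [257 226  42  33]
[[ 0.5862 -0.1904  0.05  ]
 [ 0.6799 -0.1895  0.05  ]
 [ 0.6344 -0.2364  0.05  ]
 [ 0.6316 -0.1414  0.05  ]] [ 0.63306913 -0.18995896  0.05      ] [ 0.63302134 -0.18891237  0.05      ]
```

Call:
apply_moves --steps '[[[0.01, -0.03, -0.001], [0, 0, 0]], [[0.016, -0.042, -0.001], [0, 0, 0]], [[0.016, -0.042, -0.001], [0, 0, 0]], [[0.016, -0.042, -0.001], [0, 0, 0]], [[0.016, -0.042, 0], [0, 0, 0]]]'

```text
time_s: 5.1
position: [0.5523, -0.0324, 0.1973]
eef_rot: [-3.141, 0.004, -0.003]
wrist_force: [1.6, -0.6, -0.9]
grip_width: 0.0279
```

Call:
apply_moves --steps '[[[0.016, -0.042, 0], [0, 0, 0]], [[0.016, -0.042, 0], [0, 0, 0]], [[0.016, -0.042, 0], [0, 0, 0]], [[0.016, -0.042, 0], [0, 0, 0]], [[0.012, -0.032, 0], [0, 0, 0]]]'

```text
time_s: 5.6
position: [0.6289, 0.1681, 0.1966]
eef_rot: [3.142, 0.004, -0.001]
wrist_force: [0.4, -1.0, -1.2]
grip_width: 0.0277
```

Call:
apply_moves --steps '[[[0.008, -0.022, 0], [0, 0, 0]], [[0, 0, 0], [0, 0, 0]], [[0, 0, 0], [0, 0, 0]]]'

```text
time_s: 5.9
position: [0.6366, 0.1876, 0.1969]
eef_rot: [3.14, 0.004, -0.001]
wrist_force: [0.2, 0.2, -2.5]
grip_width: 0.0278
```

Call:
apply_moves --steps '[[[0, -0.001, 0.02], [0, 0, 0]], [[0, 0, 0.015], [0, 0, 0]], [[0, 0, 0.005], [0, 0, 0]], [[0, 0, 0], [0, 0, 0]], [[0, 0, 0], [0, 0, 0]]]'

```text
time_s: 6.4
position: [0.6378, 0.1879, 0.1598]
eef_rot: [-3.142, -0.0, -0.003]
wrist_force: [0.1, -0.3, -2.8]
grip_width: 0.0279
```

Run:
```python
from meas import *
o=ctrl.get_obs(); print(o["position"],o["eef_rot"],o["wrist_force"],o["grip_width"])
s.crop(390,120,490,270,4,"pics/s4.png"); t.crop(200,120,280,200,6,"pics/t4.png")
b=o["position"]+[0,0,-.076]
a=np.linspace(0,2*np.pi,9)[:-1]
print(((s.proj(b)[0]-[390,120])*4).round(), ((s.proj([b+[.034*np.cos(x),.034*np.sin(x),0] for x in a])-[390,120])*4).round().tolist())
```

```text
[0.63829413 0.18836559 0.16041586] [-3.14120182e+00 -1.69319139e-03 -2.73163115e-03] [ 0.57774588  0.42754031 -1.47866336] 0.027863912683790897
[211. 439.] [[227.0, 488.0], [264.0, 472.0], [270.0, 438.0], [242.0, 406.0], [196.0, 393.0], [160.0, 408.0], [152.0, 441.0], [180.0, 474.0]]
```

View pics/s4.png

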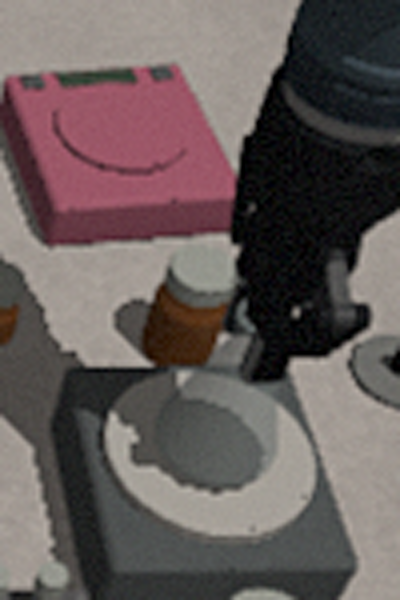

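View pics/t4.png

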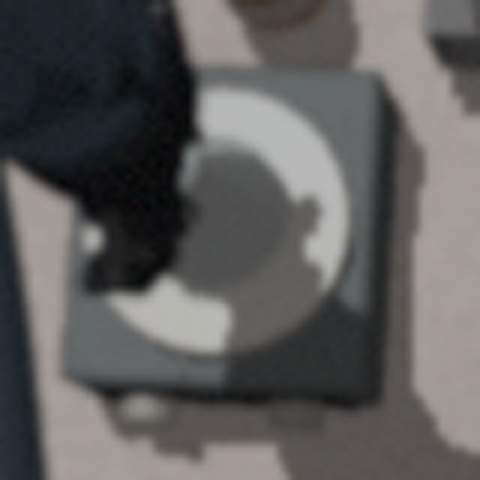

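Call:
apply_moves --steps '[[[-0.001, 0, 0.004], [0, 0, 0]], [[0, 0, 0.003], [0, 0, 0]], [[0, 0, 0.002], [0, 0, 0]], [[0, 0, 0.0], [0, 0, 0]], [[0, 0, 0], [0, 0, 0]]]'

```text
time_s: 7.0
position: [0.6367, 0.1887, 0.1511]
eef_rot: [-3.141, -0.001, -0.002]
wrist_force: [-1.6, -0.6, 4.4]
grip_width: 0.0277
```

Call:
apply_moves --steps '[[[0, 0, 0], [0, 0, 0]], [[0, 0, 0], [0, 0, 0]], [[0, 0, 0], [0, 0, 0]], [[0, 0, 0], [0, 0, 0]], [[0, 0, 0], [0, 0, 0]]]' --hand 80

```text
time_s: 7.5
position: [0.6367, 0.1886, 0.1502]
eef_rot: [-3.142, 0.0, -0.002]
wrist_force: [-0.1, -0.2, 0.2]
grip_width: 0.0686
```

Call:
apply_moves --steps '[[[0, 0, -0.01], [0, 0, 0]], [[0, 0, -0.03], [0, 0, 0]], [[0, 0, -0.03], [0, 0, 0]], [[0, 0, -0.03], [0, 0, 0]], [[0, 0, 0], [0, 0, 0]]]'

```text
time_s: 8.0
position: [0.6391, 0.1891, 0.2566]
eef_rot: [-3.14, -0.01, -0.002]
wrist_force: [-0.3, -0.3, 0.8]
grip_width: 0.0682
```

```bash
python3 plan.py .498 .2195 .25 90
```

```text
from [0.6391 0.1891 0.2566] d [-0.1411  0.0304 -0.0066] rv [  0.34  -0.52 -90.13] n 11
[[[-0.013, -0.003, 0.0], [0.0, -0.0, -8.2]], [[-0.012, -0.005, 0.0], [0.0, -0.0, -8.2]], [[-0.012, -0.006, 0.001], [0.0, -0.0, -8.2]], [[-0.011, -0.008, 0.001], [0.0, -0.0, -8.2]], [[-0.009, -0.009, 0.001], [0.0, -0.0, -8.2]]]
[[[-0.008, -0.01, 0.001], [0.0, -0.0, -8.2]], [[-0.006, -0.012, 0.001], [0.0, -0.0, -8.2]], [[-0.005, -0.012, 0.001], [0.0, -0.0, -8.2]], [[-0.003, -0.013, 0.001], [0.0, -0.0, -8.2]], [[-0.001, -0.013, 0.001], [0.0, -0.0, -8.2]]]
[[[0.001, -0.013, 0.001], [0.0, -0.0, -8.2]]]
```

Call:
apply_moves --steps '[[[-0.013, -0.003, 0.0], [0, 0, -8.2]], [[-0.012, -0.005, 0.0], [0, 0, -8.2]], [[-0.012, -0.006, 0.001], [0, 0, -8.2]], [[-0.011, -0.008, 0.001], [0, 0, -8.2]], [[-0.009, -0.009, 0.001], [0, 0, -8.2]]]'

```text
time_s: 8.5
position: [0.5714, 0.2028, 0.2471]
eef_rot: [-3.141, 0.0, 0.719]
wrist_force: [-0.1, -0.0, 0.3]
grip_width: 0.0684
```

Call:
apply_moves --steps '[[[-0.008, -0.01, 0.001], [0, 0, -8.2]], [[-0.006, -0.012, 0.001], [0, 0, -8.2]], [[-0.005, -0.012, 0.001], [0, 0, -8.2]], [[-0.003, -0.013, 0.001], [0, 0, -8.2]], [[-0.001, -0.013, 0.001], [0, 0, -8.2]]]' --hand 100

```text
time_s: 9.0
position: [0.5072, 0.2161, 0.2422]
eef_rot: [-3.141, -0.0, 1.435]
wrist_force: [0.2, -0.6, 0.9]
grip_width: 0.0852
```

Call:
apply_moves --steps '[[[0.001, -0.013, 0.001], [0, 0, -8.2]], [[0, 0, 0], [0, 0, 0]], [[0, 0, 0], [0, 0, 0]]]'

```text
time_s: 9.3
position: [0.4954, 0.2188, 0.2414]
eef_rot: [3.141, 0.0, 1.569]
wrist_force: [-0.2, -0.3, -0.4]
grip_width: 0.0852
```

```bash
python3 plan.py .498 .2195 .03 90
python3 - <<'E'
from meas import *
s.crop(360,100,520,260,4,"pics/s5.png");
E
```

```text
from [0.4954 0.2188 0.2414] d [ 0.0026  0.0007 -0.2114] rv [ 0.03  0.   -0.09] n 5
[[[0.0, 0.0, 0.042], [0.0, 0.0, -0.0]], [[0.0, 0.0, 0.042], [0.0, 0.0, -0.0]], [[0.0, 0.001, 0.042], [0.0, 0.0, -0.0]], [[0.0, 0.001, 0.042], [0.0, 0.0, -0.0]], [[0.0, 0.001, 0.042], [0.0, 0.0, -0.0]]]
```

View pics/s5.png

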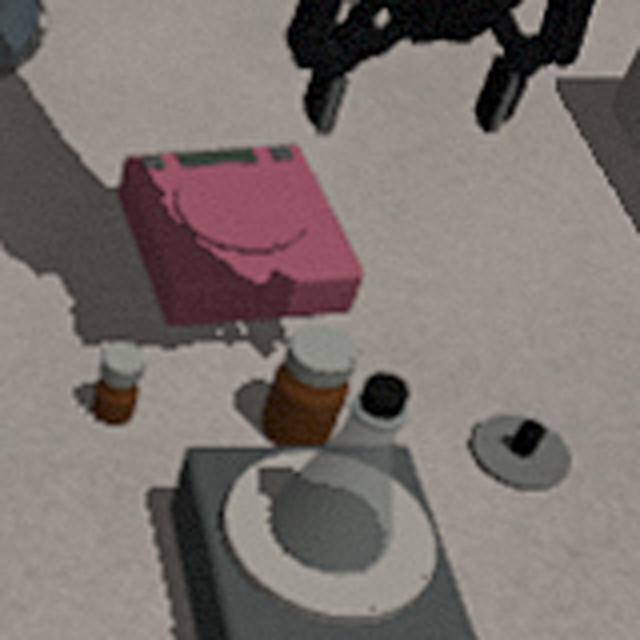

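Call:
apply_moves --steps '[[[0, 0.001, 0.045], [0, 0, 0]], [[0, 0.001, 0.045], [0, 0, 0]], [[0, 0, 0.045], [0, 0, 0]], [[0, 0, 0.04], [0, 0, 0]], [[0, 0, 0.03], [0, 0, 0]]]'

```text
time_s: 9.9
position: [0.4965, 0.2182, 0.0335]
eef_rot: [-3.139, 0.001, 1.57]
wrist_force: [0.2, -0.6, -0.2]
grip_width: 0.0854
```

Call:
apply_moves --steps '[[[0, 0, 0.005], [0, 0, 0]], [[0, 0, 0], [0, 0, 0]]]'

```text
time_s: 10.1
position: [0.497, 0.2185, 0.0307]
eef_rot: [-3.14, 0.001, 1.571]
wrist_force: [-0.0, -0.2, 0.2]
grip_width: 0.0855
```

Call:
apply_moves --steps '[[[0, 0, 0], [0, 0, 0]], [[0, 0, 0], [0, 0, 0]], [[0, 0, 0], [0, 0, 0]], [[0, 0, 0], [0, 0, 0]], [[0, 0, 0], [0, 0, 0]]]' --hand 0

```text
time_s: 10.6
position: [0.4992, 0.2197, 0.0336]
eef_rot: [3.137, -0.002, 1.572]
wrist_force: [-0.9, -0.3, 5.1]
grip_width: 0.0454
```

Call:
apply_moves --steps '[[[0, 0, 0], [0, 0, 0]], [[0, 0, 0], [0, 0, 0]]]'

```text
time_s: 10.8
position: [0.4992, 0.2197, 0.0336]
eef_rot: [3.137, -0.002, 1.572]
wrist_force: [-0.6, 0.4, 6.2]
grip_width: 0.0457
```

Call:
apply_moves --steps '[[[0, 0, -0.01], [0, 0, 0]], [[0, 0, -0.02], [0, 0, 0]], [[0, 0, -0.03], [0, 0, 0]], [[0, 0, -0.04], [0, 0, 0]], [[0, 0, -0.03], [0, 0, 0]]]'

```text
time_s: 11.3
position: [0.4975, 0.219, 0.1644]
eef_rot: [3.14, -0.001, 1.572]
wrist_force: [-0.4, 0.4, -1.5]
grip_width: 0.0458
```

```bash
python3 - <<'E'
from meas import *
o=ctrl.get_obs(); print(o["position"],o["eef_rot"],o["wrist_force"],o["grip_width"])
s.crop(380,90,520,230,5,"pics/s6.png");
E
python3 plan.py .53 -.05 .18 90;python3 plan.py .6305 -.190 .18 90
```

```text
[0.5005474  0.2198941  0.16716338] [ 3.13207316e+00 -2.88566351e-03  1.57196834e+00] [ 0.71358975 -0.63031819 -0.28663655] 0.04570954251327309
from [0.5005 0.2199 0.1672] d [ 0.0295 -0.2699  0.0128] rv [ 0.55 -0.17  0.07] n 6
[[[-0.045, 0.005, -0.002], [0.1, -0.0, 0.0]], [[-0.045, 0.005, -0.002], [0.1, -0.0, 0.0]], [[-0.045, 0.005, -0.002], [0.1, -0.0, 0.0]], [[-0.045, 0.005, -0.002], [0.1, -0.0, 0.0]], [[-0.045, 0.005, -0.002], [0.1, -0.0, 0.0]]]
[[[-0.045, 0.005, -0.002], [0.1, -0.0, 0.0]]]
from [0.5005 0.2199 0.1672] d [ 0.13   -0.4099  0.0128] rv [ 0.55 -0.17  0.07] n 9
[[[-0.046, 0.014, -0.001], [0.1, -0.0, 0.0]], [[-0.046, 0.014, -0.001], [0.1, -0.0, 0.0]], [[-0.046, 0.014, -0.001], [0.1, -0.0, 0.0]], [[-0.046, 0.014, -0.001], [0.1, -0.0, 0.0]], [[-0.046, 0.014, -0.001], [0.1, -0.0, 0.0]]]
[[[-0.046, 0.014, -0.001], [0.1, -0.0, 0.0]], [[-0.046, 0.014, -0.001], [0.1, -0.0, 0.0]], [[-0.046, 0.014, -0.001], [0.1, -0.0, 0.0]], [[-0.046, 0.014, -0.001], [0.1, -0.0, 0.0]]]
```

View pics/s6.png

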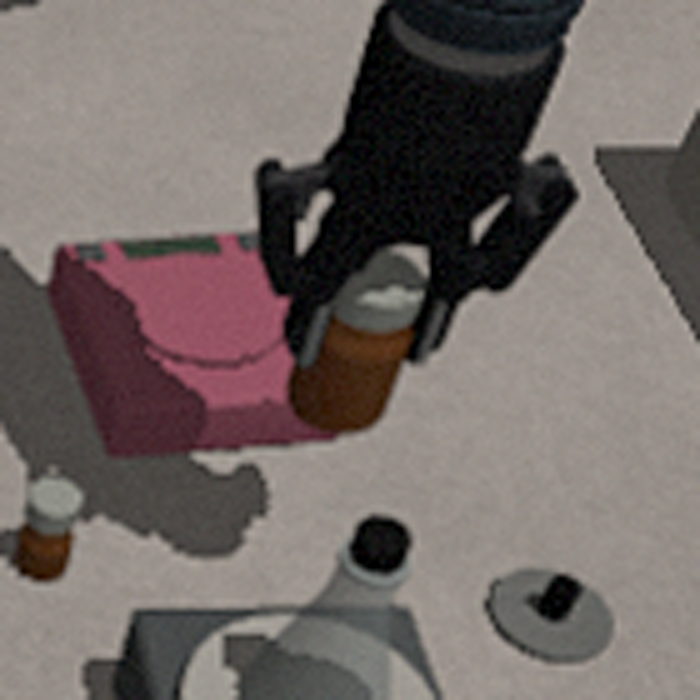

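Call:
apply_moves --steps '[[[-0.03, 0.005, 0], [0, 0, 0]], [[-0.046, 0.013, -0.001], [0, 0, 0]], [[-0.046, 0.014, -0.001], [0, 0, 0]], [[-0.046, 0.014, -0.001], [0, 0, 0]], [[-0.046, 0.014, -0.001], [0, 0, 0]]]'

```text
time_s: 11.9
position: [0.557, 0.0032, 0.1649]
eef_rot: [-3.141, -0.0, 1.572]
wrist_force: [1.1, 0.3, -0.4]
grip_width: 0.0457
```

Call:
apply_moves --steps '[[[-0.046, 0.014, -0.001], [0, 0, 0]], [[-0.046, 0.014, -0.001], [0, 0, 0]], [[-0.046, 0.014, -0.001], [0, 0, 0]], [[-0.035, 0.016, 0], [0, 0, 0]], [[-0.022, 0.01, 0], [0, 0, 0]]]'

```text
time_s: 12.4
position: [0.6257, -0.1931, 0.1674]
eef_rot: [-3.141, 0.0, 1.569]
wrist_force: [-0.1, 0.9, -1.5]
grip_width: 0.0457
```

Call:
apply_moves --steps '[[[0, 0, 0], [0, 0, 0]], [[0, 0, 0], [0, 0, 0]], [[0, 0, 0], [0, 0, 0]]]'

```text
time_s: 12.7
position: [0.6249, -0.1888, 0.1678]
eef_rot: [-3.14, -0.001, 1.573]
wrist_force: [-0.6, 0.4, -1.2]
grip_width: 0.0456
```

```bash
python3 plan.py .6305 -.190 .088 90
```

```text
from [ 0.6249 -0.1888  0.1678] d [ 0.0056 -0.0012 -0.0798] rv [-0.08 -0.06  0.11] n 2
[[[-0.001, 0.003, 0.04], [-0.0, -0.0, 0.1]], [[-0.001, 0.003, 0.04], [-0.0, -0.0, 0.1]]]
```

Call:
apply_moves --steps '[[[-0.001, 0.003, 0.03], [0, 0, 0]], [[0, 0.003, 0.03], [0, 0, 0]], [[0, 0, 0.017], [0, 0, 0]], [[0, 0, 0], [0, 0, 0]], [[0, 0, 0], [0, 0, 0]]]'

```text
time_s: 13.2
position: [0.6313, -0.1898, 0.0917]
eef_rot: [-3.141, -0.0, 1.573]
wrist_force: [0.2, 0.2, -1.8]
grip_width: 0.0458
```

Run:
```python
from meas import *
o=ctrl.get_obs(); print(o["position"],o["eef_rot"],o["wrist_force"],o["grip_width"])
s.crop(220,130,340,290,4,"pics/s7.png"); t.crop(340,120,420,200,6,"pics/t7.png")
```

```text
[ 0.63266729 -0.19079158  0.09313077] [3.13907644e+00 9.11386817e-04 1.57268265e+00] [ 0.41332072  0.16386322 -1.92862587] 0.045643917639455835
```

View pics/s7.png

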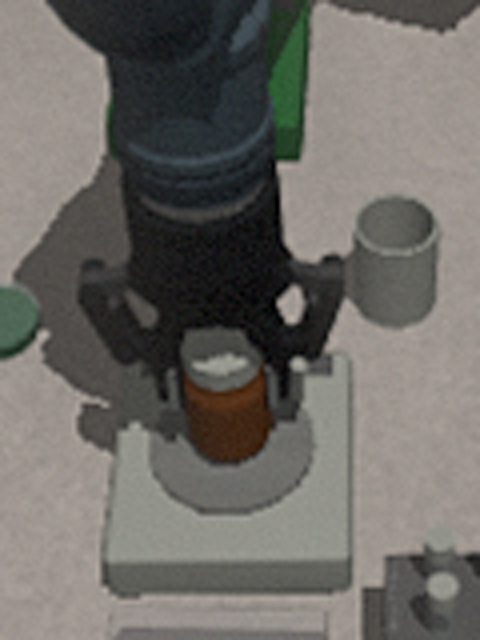

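View pics/t7.png

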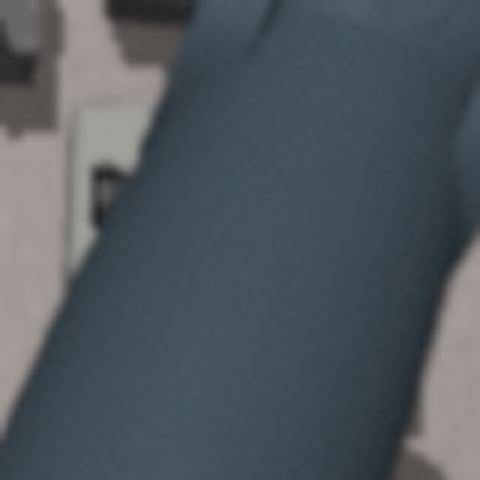

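Run:
```python
from meas import *
o=ctrl.get_obs(); print(o["position"])
z=o["position"][2]-.0336
blobs(s,(255,220,300,255),lambda b,h:(h[...,1]>120)&(h[...,2]>40),z,"jar")
x0,y0=255,215
im=s.img[215:260,255:300]; h=cv2.cvtColor(im,cv2.COLOR_BGR2HSV); m=(h[...,1]>110)
ys,xs=np.nonzero(m); 
for r in range(ys.max()-6,ys.max()+1): print(r+215, xs[ys==r].min()+255, xs[ys==r].max()+255, s.cast([[ (xs[ys==r].min()+xs[ys==r].max())/2+255, r+215.5]],z).round(4))
```

```text
[ 0.63280144 -0.1911981   0.09314487]
jar area 338 uv [276.5 234.2] cast [ 0.6204 -0.1922  0.0595] enc 0.6138 -0.1958 d 0.0742 bbox [265 222  23  23]
238 267 286 [[ 0.6328 -0.1916  0.0595]]
239 268 286 [[ 0.6357 -0.1904  0.0595]]
240 269 285 [[ 0.6386 -0.1903  0.0595]]
241 269 284 [[ 0.6413 -0.1913  0.0595]]
242 270 283 [[ 0.6442 -0.1912  0.0595]]
243 271 282 [[ 0.647  -0.1911  0.0595]]
244 272 280 [[ 0.6497 -0.1922  0.0595]]
```

Call:
apply_moves --steps '[[[0.001, 0.003, 0.003], [0, 0, 0]], [[0, 0, 0.003], [0, 0, 0]], [[0, 0, 0.002], [0, 0, 0]], [[0, 0, 0.001], [0, 0, 0]], [[0, 0, 0], [0, 0, 0]]]'

```text
time_s: 13.9
position: [0.635, -0.19, 0.0837]
eef_rot: [3.14, 0.0, 1.572]
wrist_force: [-2.2, 1.1, 6.2]
grip_width: 0.0456
```

Run:
```python
from h import *
o=ctrl.get_obs(); print(o["position"],o["eef_rot"],o["wrist_force"],o["grip_width"])
```

```text
[ 0.63497201 -0.18997963  0.08365428] [3.14042572e+00 1.69336010e-04 1.57196660e+00] [-2.2052895   1.13242838  6.18551102] 0.04560040613043225
```

Contact is made at the expected height (0.0836 = 0.0336 + 0.05). Release.

Call:
apply_moves --steps '[[[0, 0, 0], [0, 0, 0]], [[0, 0, 0], [0, 0, 0]], [[0, 0, 0], [0, 0, 0]], [[0, 0, 0], [0, 0, 0]], [[0, 0, 0], [0, 0, 0]]]' --hand 90

```text
time_s: 14.4
position: [0.6347, -0.19, 0.0821]
eef_rot: [-3.141, -0.0, 1.572]
wrist_force: [-0.6, -0.2, -0.8]
grip_width: 0.0769
```

Call:
apply_moves --steps '[[[0, 0, -0.01], [0, 0, 0]], [[0, 0, -0.03], [0, 0, 0]], [[0, 0, -0.04], [0, 0, 0]], [[0, 0, -0.04], [0, 0, 0]], [[0, 0, -0.03], [0, 0, 0]]]'

```text
time_s: 14.9
position: [0.6353, -0.1902, 0.2362]
eef_rot: [3.138, 0.001, 1.572]
wrist_force: [0.5, -0.7, 0.9]
grip_width: 0.0772
```

```bash
python3 plan.py .45 .0 .22 90
```

```text
from [ 0.6353 -0.1902  0.2362] d [-0.1853  0.1902 -0.0162] rv [0.2  0.07 0.07] n 6
[[[0.032, -0.031, 0.003], [0.0, 0.0, 0.0]], [[0.032, -0.031, 0.003], [0.0, 0.0, 0.0]], [[0.032, -0.031, 0.003], [0.0, 0.0, 0.0]], [[0.032, -0.031, 0.003], [0.0, 0.0, 0.0]], [[0.032, -0.031, 0.003], [0.0, 0.0, 0.0]]]
[[[0.032, -0.031, 0.003], [0.0, 0.0, 0.0]]]
```

Call:
apply_moves --steps '[[[0.032, -0.033, 0], [0, 0, 0]], [[0.032, -0.033, 0], [0, 0, 0]], [[0.032, -0.033, 0], [0, 0, 0]], [[0.032, -0.033, 0], [0, 0, 0]], [[0.032, -0.033, 0], [0, 0, 0]]]' --hand 100

```text
time_s: 15.4
position: [0.4682, -0.0291, 0.2331]
eef_rot: [3.14, -0.0, 1.572]
wrist_force: [0.6, 0.4, 1.4]
grip_width: 0.0855
```

Call:
apply_moves --steps '[[[0.032, -0.033, 0], [0, 0, 0]], [[0, -0.03, 0], [0, 0, 0]], [[0, 0, 0], [0, 0, 0]]]'

```text
time_s: 15.7
position: [0.4026, 0.0029, 0.2329]
eef_rot: [-3.14, -0.0, 1.574]
wrist_force: [0.5, -0.5, 0.1]
grip_width: 0.0856
```

Run:
```python
from meas import *
blobs(t,(355,140,400,185),lambda b,h:(h[...,2]<125),.05,"panT",200)
blobs(t,(360,145,395,180),lambda b,h:(h[...,2]>128),.13,"jarcapT")
blobs(t,(205,125,270,190),lambda b,h:(h[...,2]<50),.195,"stopT")
blobs(t,(320,200,360,240),lambda b,h:(b[...,2]-b[...,0]<8),.072,"beakT")
t.crop(150,90,450,260,2.6,"pics/t8.png"); s.crop(200,150,500,290,2.6,"pics/s8.png")
```

```text
panT area 685 uv [376.7 168.7] cast [ 0.6149 -0.1919  0.05  ] enc 0.6198 -0.188 d 0.1097 bbox [359 148  35  37]
jarcapT area 263 uv [380.5 153.4] cast [ 0.6416 -0.1928  0.13  ] enc 0.62 -0.1847 d 0.1227 bbox [360 145  35  35]
jarcapT area 209 uv [379.5 157.4] cast [ 0.6311 -0.1904  0.13  ] enc 0.6314 -0.1907 d 0.0421 bbox [372 150  16  16]
jarcapT area 32 uv [361.8 176.4] cast [ 0.5811 -0.1463  0.13  ] enc 0.5849 -0.1492 d 0.0256 bbox [360 171   7   9]
stopT area 215 uv [255.8 170.9] cast [0.5788 0.1126 0.195 ] enc 0.6018 0.1388 d 0.1476 bbox [225 137  41  51]
stopT area 46 uv [226.4 147.6] cast [0.6339 0.1863 0.195 ] enc 0.6342 0.1862 d 0.019 bbox [223 144   8   8]
beakT area 491 uv [339.4 222.3] cast [ 0.466  -0.0933  0.072 ] enc 0.4651 -0.0939 d 0.078 bbox [328 208  24  30]
```

View pics/t8.png

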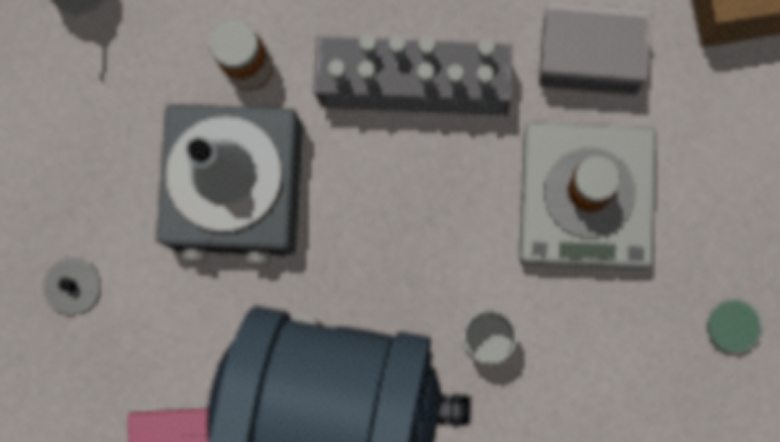

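View pics/s8.png

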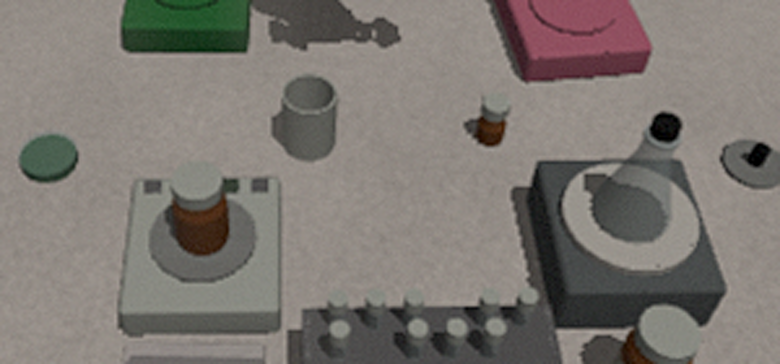

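Run:
```python
from meas import *
print(t.cast([[338.7,220.2]],.072),s.cast([[319.0,186.2]],.072), tri(t,[338.7,220.2],s,[319.0,186.2]))
t.crop(320,200,360,240,12,"pics/t9.png"); s.crop(300,172,340,215,12,"pics/s9.png")
```

```text
[[ 0.4714567  -0.09145711  0.072     ]] [[ 0.47962091 -0.08805178  0.072     ]] [ 0.47195177 -0.08963792  0.06432469]
```

View pics/t9.png

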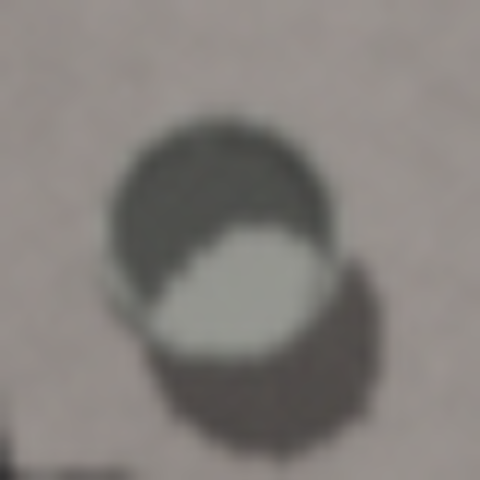

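View pics/s9.png

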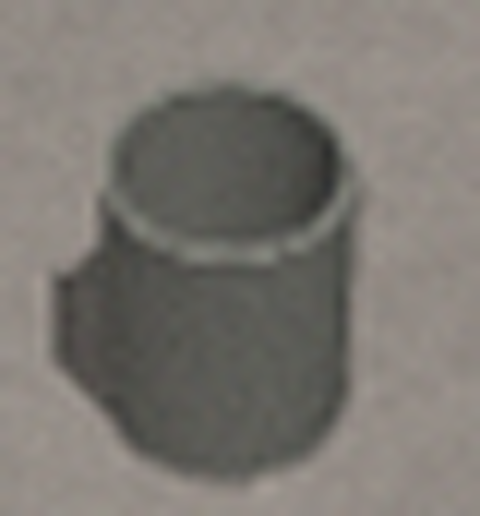

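```bash
python3 - <<'E'
from meas import *
print(t.cast([[338.3,219.2]],.072),s.cast([[319.0,186.1]],.072), tri(t,[338.3,219.2],s,[319.0,186.1]))
P=s.cast([[319.1,172+83/12],[319.1,172+263/12]],.072);print(P)
P=t.cast([[338.3,200+113/12],[338.3,200+352/12]],.072);print(P)
E
python3 plan.py .4755 -.0905 .19 90
```

```text
[[ 0.47407019 -0.09033839  0.072     ]] [[ 0.47926441 -0.08803799  0.072     ]] [ 0.47439784 -0.08911204  0.06713511]
[[ 0.45320217 -0.08677004  0.072     ]
 [ 0.50662611 -0.08884526  0.072     ]]
[[ 0.49995414 -0.08971989  0.072     ]
 [ 0.44735433 -0.09097903  0.072     ]]
from [0.4077 0.0013 0.2326] d [ 0.0678 -0.0918 -0.0426] rv [0.06 0.   0.03] n 3
[[[-0.031, 0.023, 0.014], [0.0, 0.0, 0.0]], [[-0.031, 0.023, 0.014], [0.0, 0.0, 0.0]], [[-0.031, 0.023, 0.014], [0.0, 0.0, 0.0]]]
```

Call:
apply_moves --steps '[[[-0.03, 0.023, 0.014], [0, 0, 0]], [[-0.03, 0.023, 0.014], [0, 0, 0]], [[-0.03, 0.022, 0.014], [0, 0, 0]], [[0, 0, 0.03], [0, 0, 0]], [[0, 0, 0.03], [0, 0, 0]]]'

```text
time_s: 16.5
position: [0.4767, -0.09, 0.1294]
eef_rot: [3.14, 0.0, 1.57]
wrist_force: [-0.3, -0.4, -0.2]
grip_width: 0.0854
```

Call:
apply_moves --steps '[[[0, 0, 0], [0, 0, 0]], [[0, 0, 0], [0, 0, 0]]]'

```text
time_s: 16.7
position: [0.4745, -0.0883, 0.1302]
eef_rot: [-3.14, -0.001, 1.572]
wrist_force: [1.3, -0.0, -0.2]
grip_width: 0.0853
```

```bash
python3 plan.py .4765 -.0895 .026 90
python3 - <<'E'
from h import *
s=Cam("scene");s.crop(270,120,370,220,5,"pics/s10.png")
E
```

```text
from [ 0.4745 -0.0883  0.1302] d [ 0.002  -0.0012 -0.1042] rv [-0.09 -0.04  0.05] n 3
[[[-0.0, 0.001, 0.035], [-0.0, -0.0, 0.0]], [[-0.0, 0.001, 0.035], [-0.0, -0.0, 0.0]], [[-0.0, 0.001, 0.035], [-0.0, -0.0, 0.0]]]
```

View pics/s10.png

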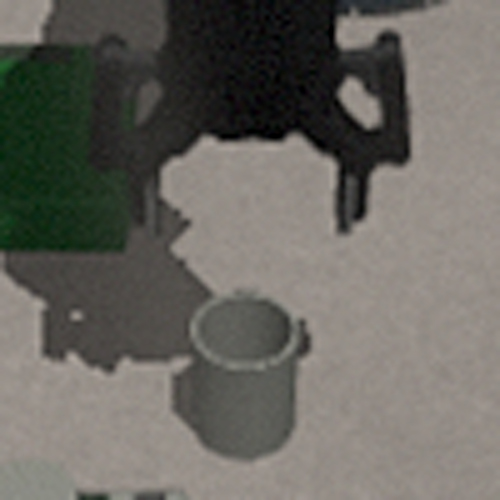

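The fingers straddle the beaker evenly: rim centre at crop column 245, fingers at about 150 and 350. I'll descend and grip.

Call:
apply_moves --steps '[[[-0.001, 0.001, 0.03], [0, 0, 0]], [[0, 0.001, 0.035], [0, 0, 0]], [[0, 0, 0.027], [0, 0, 0]], [[0, 0, 0.013], [0, 0, 0]], [[0, 0, 0], [0, 0, 0]]]'

```text
time_s: 17.25
position: [0.4766, -0.089, 0.0252]
eef_rot: [-3.141, -0.0, 1.572]
wrist_force: [-1.0, 0.5, 1.1]
grip_width: 0.0853
```

Call:
apply_moves --steps '[[[0, 0, 0], [0, 0, 0]], [[0, 0, 0], [0, 0, 0]], [[0, 0, 0], [0, 0, 0]], [[0, 0, 0], [0, 0, 0]], [[0, 0, 0], [0, 0, 0]]]' --hand 0

```text
time_s: 17.75
position: [0.4785, -0.0897, 0.0276]
eef_rot: [3.138, 0.001, 1.572]
wrist_force: [-1.3, -0.0, 6.5]
grip_width: 0.0558
```

Call:
apply_moves --steps '[[[0, 0, -0.004], [0, 0, 0]], [[0, 0, -0.01], [0, 0, 0]], [[0, 0, -0.02], [0, 0, 0]], [[0, 0, -0.016], [0, 0, 0]], [[0, 0, 0], [0, 0, 0]]]'

```text
time_s: 18.25
position: [0.4789, -0.0899, 0.0782]
eef_rot: [3.136, 0.002, 1.572]
wrist_force: [1.1, 0.1, -0.6]
grip_width: 0.0556
```

```bash
python3 - <<'E'
from h import *
s=Cam("scene");s.crop(270,120,370,220,5,"pics/s11.png")
E
python3 plan.py .633 -.001 .07 90
```

```text
from [ 0.4781 -0.0897  0.0769] d [ 0.1549  0.0887 -0.0069] rv [0.2  0.06 0.07] n 4
[[[0.022, 0.039, 0.002], [0.1, 0.0, 0.0]], [[0.022, 0.039, 0.002], [0.1, 0.0, 0.0]], [[0.022, 0.039, 0.002], [0.1, 0.0, 0.0]], [[0.022, 0.039, 0.002], [0.1, 0.0, 0.0]]]
```

View pics/s11.png

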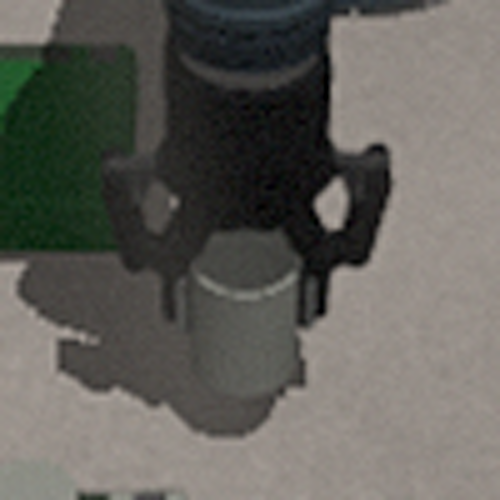

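Call:
apply_moves --steps '[[[0.024, 0.02, -0.01], [0, 0, 0]], [[0.024, 0.04, 0], [0, 0, 0]], [[0.022, 0.044, 0], [0, 0, 0]], [[0.018, 0.04, 0], [0, 0, 0]], [[0, 0.012, 0.01], [0, 0, 0]]]'

```text
time_s: 18.8
position: [0.6373, 0.0015, 0.0756]
eef_rot: [3.136, -0.001, 1.575]
wrist_force: [-1.5, 0.5, 0.5]
grip_width: 0.0558
```

Call:
apply_moves --steps '[[[0, 0, 0.02], [0, 0, 0]], [[0, 0, 0.02], [0, 0, 0]], [[0, 0, 0], [0, 0, 0]], [[0, 0, 0], [0, 0, 0]]]'

```text
time_s: 19.2
position: [0.6314, -0.0009, 0.0344]
eef_rot: [-3.139, -0.0, 1.572]
wrist_force: [-0.1, -0.8, 0.3]
grip_width: 0.0559
```

Run:
```python
from h import *
s=Cam("scene");s.crop(240,130,480,310,3,"pics/s12.png")
o=ctrl.get_obs(); print(o["position"],o["eef_rot"],o["wrist_force"])
```

```text
[ 0.6324095  -0.00103904  0.03552662] [-3.14142182e+00 -7.34342100e-05  1.57185079e+00] [ 0.49011154  0.83921182 -0.40346688]
```

View pics/s12.png

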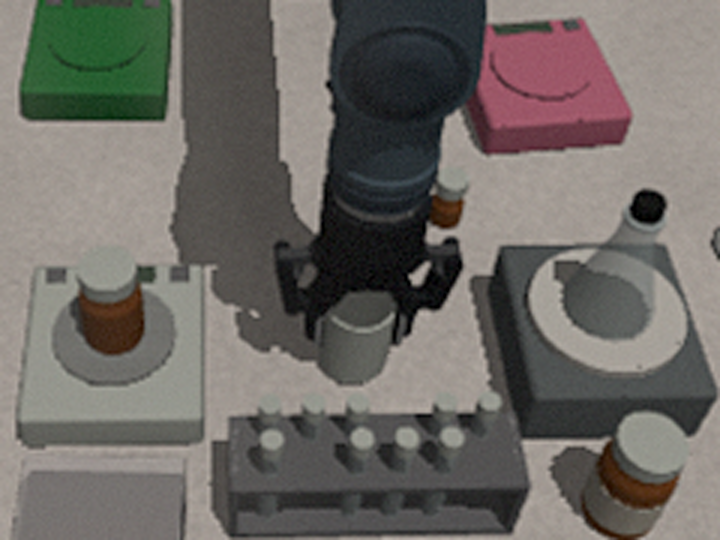

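Run:
```python
from h import *
s=Cam("scene");o=ctrl.get_obs(); print(o["position"])
z=o["position"][2]-.0276
print(s.cast([[358.3,257.7],[346,252],[370.7,252]],z), s.proj(np.array(o["position"])*[1,1,0]+[.028,0,z]))
s.crop(335,225,385,265,12,"pics/s13.png")
```

```text
[ 0.63302099 -0.00111044  0.03620206]
[[ 6.57542772e-01 -6.12783025e-04  8.60206225e-03]
 [ 6.40338938e-01 -2.84967608e-02  8.60206225e-03]
 [ 6.42190762e-01  3.10509988e-02  8.60206225e-03]] [[358.24818783 258.93692305]]
```

View pics/s13.png

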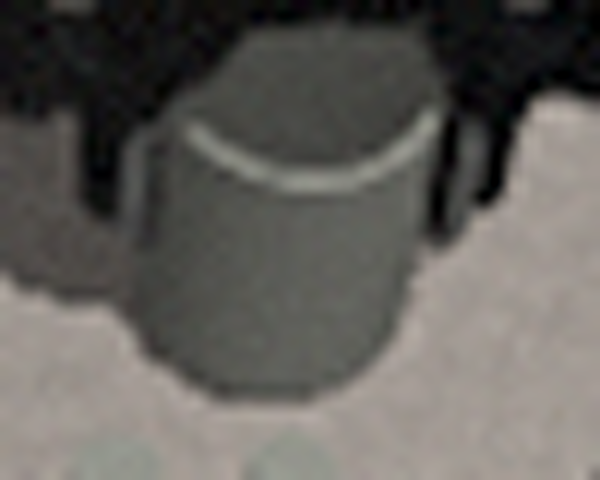

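Call:
apply_moves --steps '[[[0.001, 0.004, 0.003], [0, 0, 0]], [[0, 0, 0.003], [0, 0, 0]], [[0, 0, 0.002], [0, 0, 0]], [[0, 0, 0], [0, 0, 0]], [[0, 0, 0], [0, 0, 0]]]'

```text
time_s: 19.8
position: [0.6369, 0.0, 0.0277]
eef_rot: [3.141, -0.0, 1.572]
wrist_force: [0.1, 0.8, 1.4]
grip_width: 0.0559
```

Run:
```python
from h import *
s=Cam("scene");o=ctrl.get_obs(); print(o["position"],o["wrist_force"])
s.crop(335,225,385,265,12,"pics/s14.png")
```

```text
[ 6.36837602e-01 -1.22738971e-05  2.76702340e-02] [ 0.68141725 -0.06314239  2.33641214]
```

View pics/s14.png

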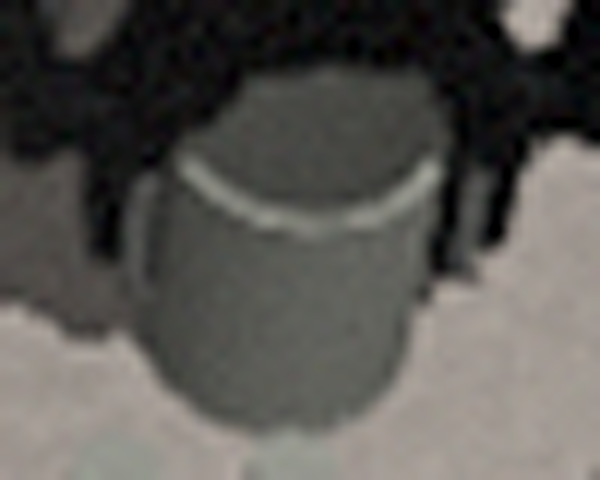

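Call:
apply_moves --steps '[[[0, 0, 0], [0, 0, 0]], [[0, 0, 0], [0, 0, 0]], [[0, 0, 0], [0, 0, 0]], [[0, 0, 0], [0, 0, 0]], [[0, 0, 0], [0, 0, 0]]]' --hand 100

```text
time_s: 20.35
position: [0.6364, 0.0, 0.0272]
eef_rot: [-3.141, -0.0, 1.572]
wrist_force: [-0.5, 0.6, -0.6]
grip_width: 0.0854
```

Call:
apply_moves --steps '[[[0, 0, -0.01], [0, 0, 0]], [[0, 0, -0.03], [0, 0, 0]], [[0, 0, -0.045], [0, 0, 0]], [[0, 0, -0.045], [0, 0, 0]], [[0, 0, -0.03], [0, 0, 0]]]'

```text
time_s: 20.85
position: [0.6377, -0.0001, 0.192]
eef_rot: [3.137, 0.0, 1.572]
wrist_force: [0.5, -0.2, 0.3]
grip_width: 0.0854
```

```bash
python3 plan.py .40 .02 .19 90 6
```

```text
from [ 6.377e-01 -1.000e-04  1.920e-01] d [-0.2377  0.0201 -0.002 ] rv [0.28 0.02 0.07] n 6
[[[0.003, -0.04, 0.0], [0.0, 0.0, 0.0]], [[0.003, -0.04, 0.0], [0.0, 0.0, 0.0]], [[0.003, -0.04, 0.0], [0.0, 0.0, 0.0]], [[0.003, -0.04, 0.0], [0.0, 0.0, 0.0]], [[0.003, -0.04, 0.0], [0.0, 0.0, 0.0]]]
[[[0.003, -0.04, 0.0], [0.0, 0.0, 0.0]]]
```

Call:
apply_moves --steps '[[[0, -0.045, 0], [0, 0, 0]], [[0, -0.045, 0], [0, 0, 0]], [[0, -0.045, 0], [0, 0, 0]], [[0, -0.045, 0], [0, 0, 0]], [[0, -0.045, 0], [0, 0, 0]]]'

```text
time_s: 21.35
position: [0.4098, -0.0002, 0.188]
eef_rot: [3.14, 0.0, 1.572]
wrist_force: [-0.3, -0.7, 0.5]
grip_width: 0.0852
```

Call:
apply_moves --steps '[[[0, 0, 0], [0, 0, 0]], [[0, 0, 0], [0, 0, 0]]]'

```text
time_s: 21.55
position: [0.4107, -0.0002, 0.188]
eef_rot: [3.14, 0.0, 1.572]
wrist_force: [0.3, -0.7, 0.2]
grip_width: 0.0855
```

Run:
```python
from meas import *
print(ctrl.get_obs()["position"])
t.crop(280,130,340,190,10,"pics/t15.png"); s.crop(330,215,390,275,10,"pics/s15.png")
blobs(t,(255,205,285,230),lambda b,h:(b[...,2]-b[...,0]<8)&(h[...,2]>110),.055,"vialcapT")
blobs(t,(280,130,340,190),lambda b,h:(b[...,2]-b[...,0]<7)&(h[...,2]<200),.072,"beakT")
```

```text
[ 0.41317266 -0.00046482  0.18836179]
beakT area 470 uv [311.2 133.8] cast [ 0.7018 -0.012   0.072 ] enc 0.6986 -0.0074 d 0.1615 bbox [280 130  60  12]
beakT area 469 uv [307.8 163.3] cast [ 0.6213 -0.0054  0.072 ] enc 0.6196 -0.0085 d 0.0848 bbox [297 150  24  30]
```

View pics/t15.png

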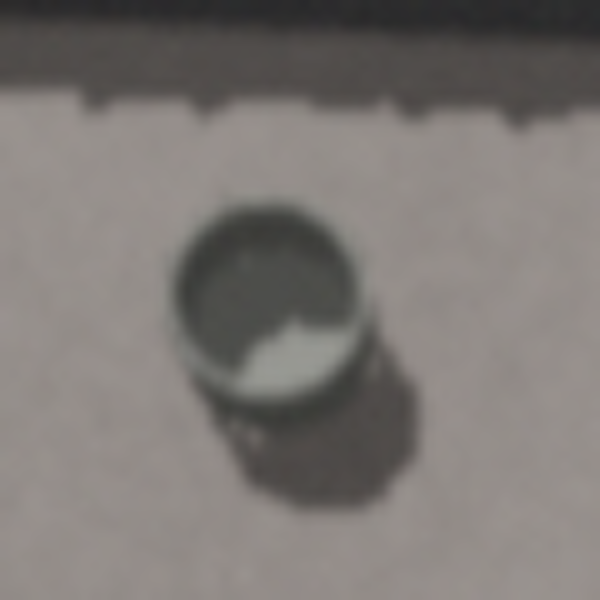

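View pics/s15.png

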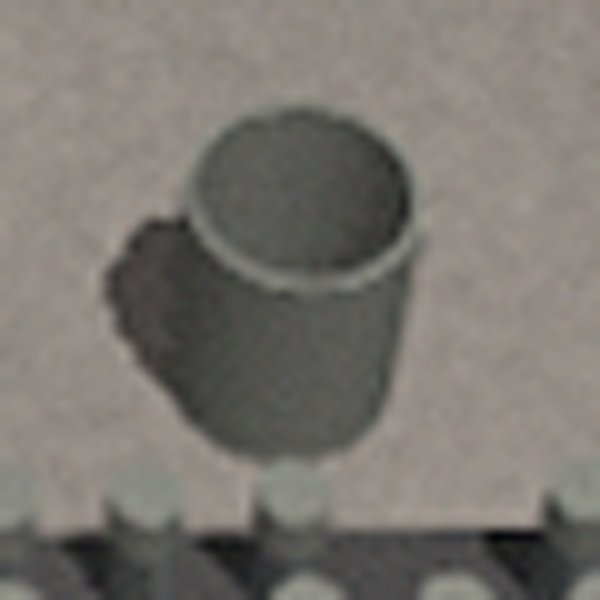

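Run:
```python
from meas import *
print(t.cast([[307.2,159.9]],.072))
P=s.cast([[360.2,225.3],[360.2,244.0]],.072);print(P,P.mean(0)); print(s.cast([[359,260.9]],0))
v=tri(t,[307.2,159.9],s,[360.2,234.4]); print(v)
t.crop(150,180,310,280,5,"pics/t16.png")
```

```text
[[ 0.63047007 -0.00346808  0.072     ]]
[[ 0.60973384  0.00328288  0.072     ]
 [ 0.66311881 -0.00263245  0.072     ]] [6.36426321e-01 3.25214578e-04 7.20000000e-02]
[[0.66098137 0.00147214 0.        ]]
[ 0.63181865 -0.00091791  0.066321  ]
```

View pics/t16.png

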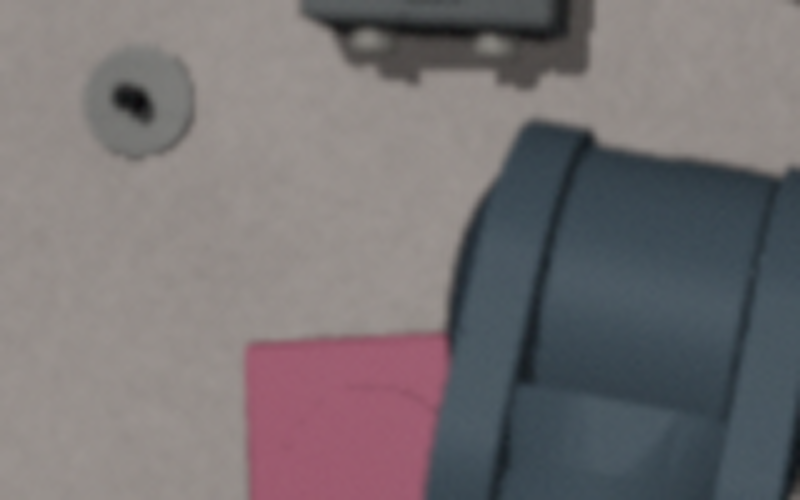

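```bash
python3 plan.py .478 .0985 .10 90
```

```text
from [ 0.4134 -0.0005  0.188 ] d [ 0.0646  0.099  -0.088 ] rv [0.13 0.01 0.07] n 3
[[[0.033, 0.022, 0.029], [0.0, 0.0, 0.0]], [[0.033, 0.022, 0.029], [0.0, 0.0, 0.0]], [[0.033, 0.022, 0.029], [0.0, 0.0, 0.0]]]
```

Call:
apply_moves --steps '[[[0.03, 0.018, 0.02], [0, 0, 0]], [[0.034, 0.022, 0.03], [0, 0, 0]], [[0.034, 0.022, 0.03], [0, 0, 0]], [[0, 0, 0.008], [0, 0, 0]], [[0, 0, 0], [0, 0, 0]]]'

```text
time_s: 22.25
position: [0.4725, 0.0978, 0.0979]
eef_rot: [-3.138, 0.001, 1.574]
wrist_force: [-0.1, -0.6, 0.9]
grip_width: 0.0853
```

```bash
python3 plan.py .478 .0985 .012 90
python3 - <<'E'
from h import *
s=Cam("scene");s.crop(340,120,440,220,6,"pics/s17.png")
E
```

```text
from [0.4725 0.0978 0.0979] d [ 0.0055  0.0007 -0.0859] rv [-0.22  0.04  0.17] n 2
[[[0.0, 0.003, 0.043], [-0.1, 0.0, 0.1]], [[0.0, 0.003, 0.043], [-0.1, 0.0, 0.1]]]
```

View pics/s17.png

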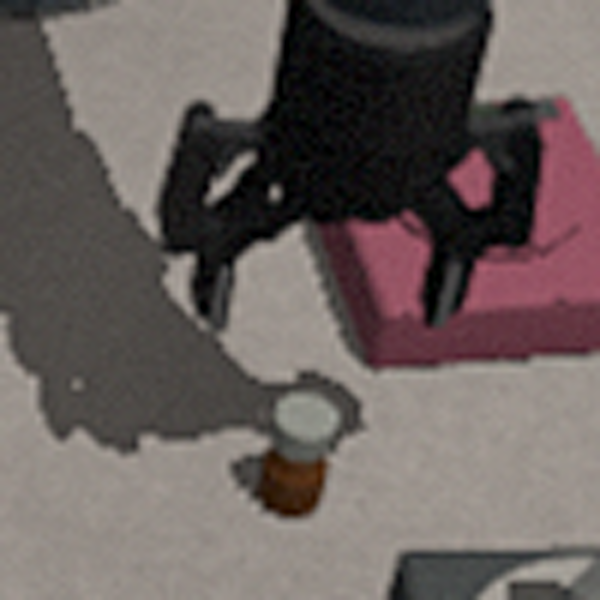

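```bash
python3 - <<'E'
from h import *
s=Cam("scene"); print(s.cast([[391.2,189.3]],.055))
E
python3 plan.py .478 .0965 .012 90
```

```text
[[0.47923744 0.10055809 0.055     ]]
from [0.4733 0.0969 0.1001] d [ 0.0047 -0.0004 -0.0881] rv [-0.02  0.02  0.04] n 2
[[[-0.0, 0.002, 0.044], [-0.0, 0.0, 0.0]], [[-0.0, 0.002, 0.044], [-0.0, 0.0, 0.0]]]
```

Call:
apply_moves --steps '[[[0.002, 0.003, 0.03], [0, 0, 0]], [[0.001, 0.002, 0.03], [0, 0, 0]], [[0, 0, 0.02], [0, 0, 0]], [[0, 0, 0.007], [0, 0, 0]], [[0, 0, 0], [0, 0, 0]]]'

```text
time_s: 22.85
position: [0.4779, 0.0995, 0.0131]
eef_rot: [-3.141, 0.0, 1.571]
wrist_force: [-0.4, -0.8, 0.7]
grip_width: 0.0854
```

Call:
apply_moves --steps '[[[0, 0, 0], [0, 0, 0]], [[0, 0, 0], [0, 0, 0]], [[0, 0, 0], [0, 0, 0]], [[0, 0, 0], [0, 0, 0]], [[0, 0, 0], [0, 0, 0]]]' --hand 0

```text
time_s: 23.35
position: [0.4788, 0.1004, 0.0138]
eef_rot: [3.14, -0.0, 1.572]
wrist_force: [-1.5, -0.9, 6.5]
grip_width: 0.0277
```

Call:
apply_moves --steps '[[[0, 0, 0], [0, 0, 0]], [[0, 0, 0], [0, 0, 0]]]'

```text
time_s: 23.55
position: [0.4788, 0.1004, 0.0138]
eef_rot: [3.14, -0.0, 1.572]
wrist_force: [-0.6, -0.4, 5.8]
grip_width: 0.0273
```

Call:
apply_moves --steps '[[[0, 0, -0.01], [0, 0, 0]], [[0, 0, -0.02], [0, 0, 0]], [[0, 0, -0.02], [0, 0, 0]], [[-0.03, 0.02, 0], [0, 0, 0]], [[-0.03, 0.025, 0], [0, 0, 0]]]'

```text
time_s: 24.05
position: [0.5234, 0.0405, 0.0643]
eef_rot: [3.14, -0.0, 1.575]
wrist_force: [1.1, -0.2, -0.3]
grip_width: 0.0278
```

Call:
apply_moves --steps '[[[-0.03, 0.025, 0], [0, 0, 0]], [[-0.01, 0.009, 0.01], [0, 0, 0]], [[0, 0, 0.015], [0, 0, 0]], [[0, 0, 0.01], [0, 0, 0]], [[0, 0, 0], [0, 0, 0]]]'

```text
time_s: 24.55
position: [0.5547, 0.0011, 0.026]
eef_rot: [-3.137, -0.001, 1.572]
wrist_force: [-0.1, 0.9, -0.9]
grip_width: 0.0275
```

Call:
apply_moves --steps '[[[0, 0, 0], [0, 0, 0]], [[0, 0, 0], [0, 0, 0]]]'

```text
time_s: 24.75
position: [0.5572, 0.0009, 0.0284]
eef_rot: [3.141, -0.0, 1.573]
wrist_force: [0.9, -0.2, -0.0]
grip_width: 0.0271
```

```bash
python3 plan.py .56 .0 .014 90
python3 - <<'E'
from h import *
s=Cam("scene");s.crop(310,180,400,270,7,"pics/s18.png")
o=ctrl.get_obs();p=o["position"];print(p,o["wrist_force"],o["grip_width"])
z=p[2]-.0138
print((s.proj([p[0]+.015,p[1],z])[0]-[310,180])*7,z)
E
```

```text
from [0.5572 0.0009 0.0284] d [ 0.0028 -0.0009 -0.0144] rv [ 0.04 -0.    0.11] n 1
[[[-0.001, 0.003, 0.014], [0.0, -0.0, 0.1]]]
[0.55748011 0.00079002 0.02851417] [ 0.2981927  -0.39656975 -1.50305937] 0.027221296087017812
[318.18000436 335.41412214] 0.01471416643951588
```

View pics/s18.png

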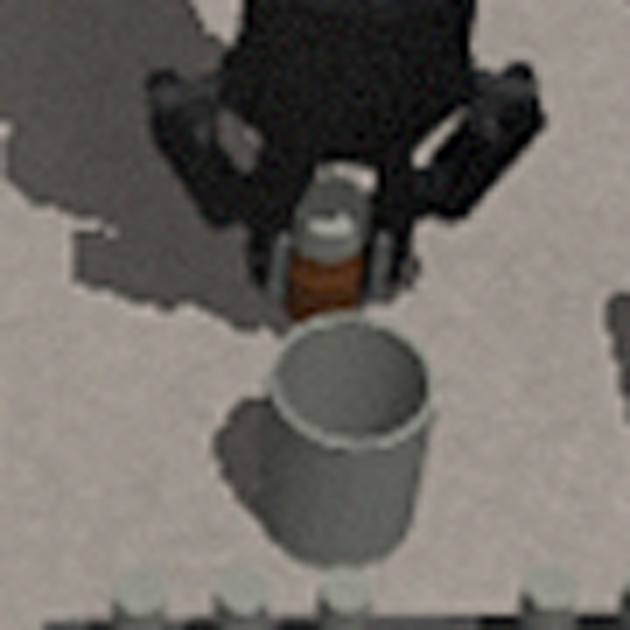

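Call:
apply_moves --steps '[[[0, 0.003, 0.006], [0, 0, 0]], [[0, 0, 0.005], [0, 0, 0]], [[0, 0, 0.003], [0, 0, 0]], [[0, 0, 0], [0, 0, 0]], [[0, 0, 0], [0, 0, 0]]]'

```text
time_s: 25.3
position: [0.5601, 0.0005, 0.0138]
eef_rot: [-3.142, -0.0, 1.572]
wrist_force: [-1.6, 0.4, 2.4]
grip_width: 0.0276
```

```bash
python3 plan.py .561 .0 .014 90|head -1
```

```text
from [5.601e-01 5.000e-04 1.380e-02] d [ 0.0009 -0.0005  0.0002] rv [-0.   -0.02  0.06] n 1
```

Contact at the bench. Release, rise and move back to look.

Call:
apply_moves --steps '[[[0, 0, 0], [0, 0, 0]], [[0, 0, 0], [0, 0, 0]], [[0, 0, 0], [0, 0, 0]], [[0, 0, 0], [0, 0, 0]], [[0, 0, 0], [0, 0, 0]]]' --hand 80

```text
time_s: 25.8
position: [0.5601, 0.0004, 0.0137]
eef_rot: [-3.142, -0.0, 1.572]
wrist_force: [-0.4, 0.3, 0.4]
grip_width: 0.0684
```

Call:
apply_moves --steps '[[[0, 0, -0.01], [0, 0, 0]], [[0, 0, -0.03], [0, 0, 0]], [[0, 0, -0.04], [0, 0, 0]], [[0, 0, -0.04], [0, 0, 0]], [[0, 0, -0.04], [0, 0, 0]]]'

```text
time_s: 26.3
position: [0.5599, 0.0004, 0.1762]
eef_rot: [3.141, 0.0, 1.572]
wrist_force: [0.9, -0.5, 0.2]
grip_width: 0.0683
```

Call:
apply_moves --steps '[[[0.045, -0.018, -0.01], [0, 0, 0]], [[0.046, -0.018, 0], [0, 0, 0]], [[0.046, -0.018, 0], [0, 0, 0]], [[0.046, -0.018, 0], [0, 0, 0]], [[0.046, -0.008, 0], [0, 0, 0]]]' --hand 80

```text
time_s: 26.8
position: [0.4781, 0.2308, 0.1849]
eef_rot: [3.141, -0.0, 1.572]
wrist_force: [1.4, 0.5, 0.1]
grip_width: 0.0683
```

Call:
apply_moves --steps '[[[0, 0, 0], [0, 0, 0]], [[0, 0, 0], [0, 0, 0]]]'

```text
time_s: 27.0
position: [0.4796, 0.2301, 0.1844]
eef_rot: [3.141, 0.0, 1.575]
wrist_force: [0.9, -0.3, 0.3]
grip_width: 0.0685
```

Run:
```python
from meas import *
o=ctrl.get_obs();print(o["position"])
blobs(t,(290,165,325,200),lambda b,h:(b[...,2]-b[...,0]<8)&(h[...,2]>110),.055,"vialcapT")
t.crop(280,130,340,200,8,"pics/t19.png"); s.crop(320,180,400,270,7,"pics/s19.png")
blobs(t,(160,180,200,220),lambda b,h:(b[...,2]-b[...,0]<7),.005,"covT")
blobs(s,(470,200,510,225),lambda b,h:(b[...,2]-b[...,0]<7),.005,"covS")
t.crop(155,175,205,225,10,"pics/tc.png"); s.crop(465,190,515,230,10,"pics/sc.png")
```

```text
[0.48019196 0.22851804 0.18415823]
vialcapT area 54 uv [306.4 166.7] cast [ 0.6148 -0.0009  0.055 ] enc 0.6181 0.0002 d 0.0436 bbox [298 165  17   5]
vialcapT area 82 uv [305.5 187.9] cast [ 5.571e-01 -4.000e-04  5.500e-02] enc 0.557 0.0001 d 0.0281 bbox [301 183  10  11]
covT area 1423 uv [178.1 201.4] cast [0.5156 0.3617 0.005 ] enc 0.5214 0.3585 d 0.1602 bbox [160 180  40  40]
covS area 332 uv [489.5 212.6] cast [0.5238 0.3639 0.005 ] enc 0.5244 0.3632 d 0.0663 bbox [477 204  26  18]
```

View pics/t19.png

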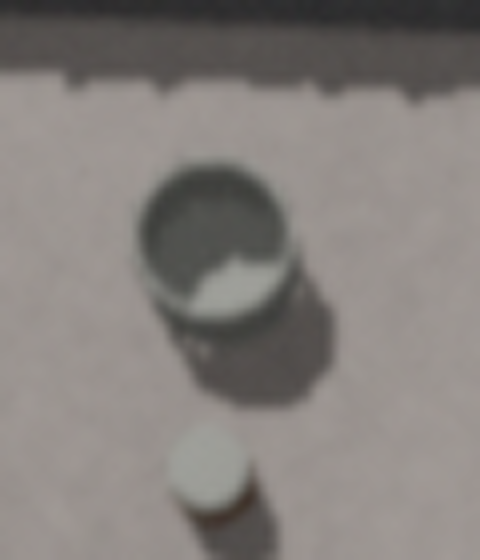

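View pics/s19.png

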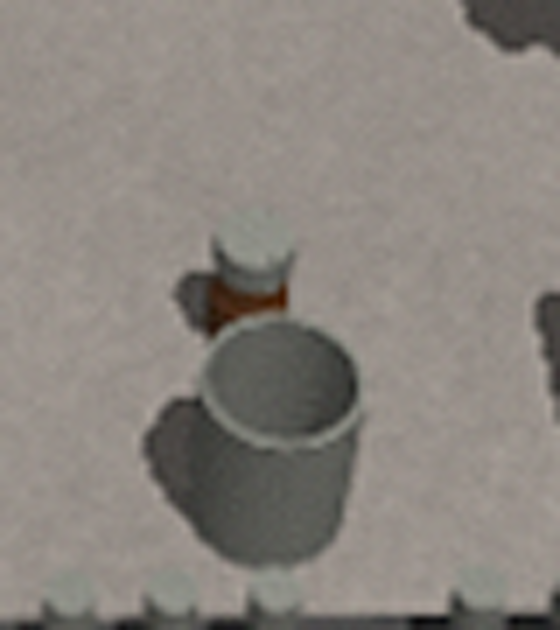

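View pics/tc.png

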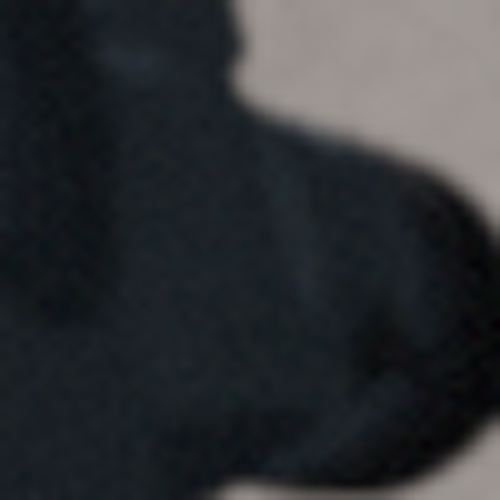

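View pics/sc.png

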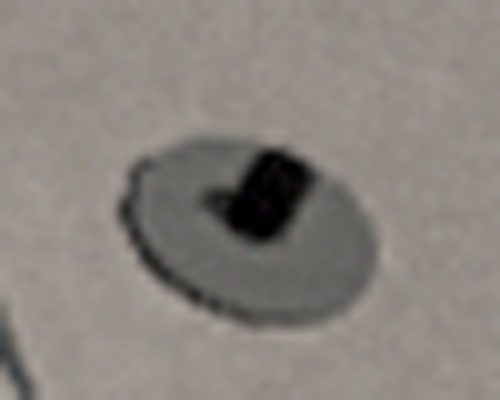

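```bash
python3 plan.py .5218 .364 .08 90
```

```text
from [0.4802 0.2285 0.1842] d [ 0.0416  0.1355 -0.1042] rv [0.03 0.02 0.02] n 4
[[[0.034, 0.01, 0.026], [0.0, 0.0, 0.0]], [[0.034, 0.01, 0.026], [0.0, 0.0, 0.0]], [[0.034, 0.01, 0.026], [0.0, 0.0, 0.0]], [[0.034, 0.01, 0.026], [0.0, 0.0, 0.0]]]
```

Call:
apply_moves --steps '[[[0.034, 0.01, 0.01], [0, 0, 0]], [[0.034, 0.01, 0.02], [0, 0, 0]], [[0.034, 0.01, 0.035], [0, 0, 0]], [[0.033, 0.011, 0.039], [0, 0, 0]], [[0, 0, 0], [0, 0, 0]]]' --hand 80

```text
time_s: 27.6
position: [0.5183, 0.3623, 0.0743]
eef_rot: [-3.133, 0.004, 1.572]
wrist_force: [-1.5, 0.4, -0.3]
grip_width: 0.0684
```

Call:
apply_moves --steps '[[[0, 0, 0], [0, 0, 0]], [[0, 0, 0], [0, 0, 0]]]'

```text
time_s: 27.8
position: [0.5214, 0.3616, 0.083]
eef_rot: [3.14, -0.0, 1.57]
wrist_force: [-0.3, 0.3, -0.3]
grip_width: 0.0682
```

```bash
python3 plan.py .5218 .364 .008 90
python3 - <<'E'
from meas import *
s.crop(440,120,540,230,6,"pics/s20.png");t.crop(140,170,230,230,8,"pics/t20.png")
E
```

```text
from [0.5214 0.3616 0.083 ] d [ 0.0004  0.0024 -0.075 ] rv [ 0.09 -0.03 -0.06] n 2
[[[0.001, 0.0, 0.037], [0.0, -0.0, -0.0]], [[0.001, 0.0, 0.037], [0.0, -0.0, -0.0]]]
```

View pics/s20.png

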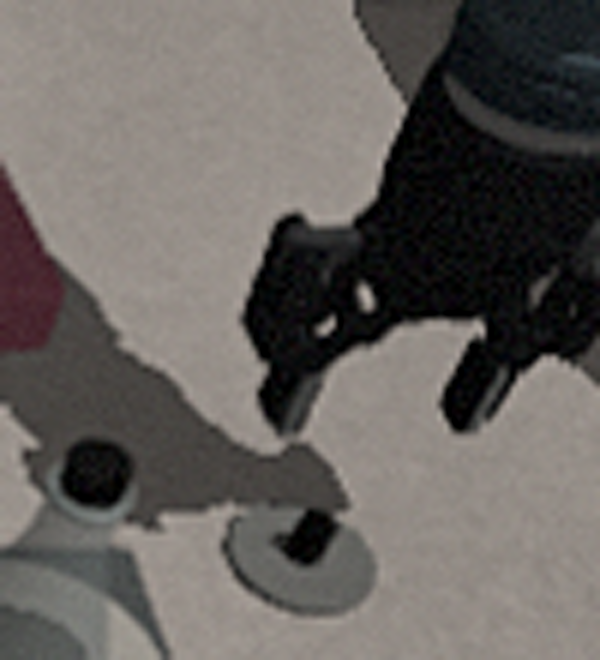

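Call:
apply_moves --steps '[[[0.002, 0, 0.03], [0, 0, 0]], [[0, 0, 0.025], [0, 0, 0]], [[0, 0, 0.012], [0, 0, 0]], [[0, 0, 0.006], [0, 0, 0]], [[0, 0, 0], [0, 0, 0]]]'

```text
time_s: 28.4
position: [0.5204, 0.3646, 0.0089]
eef_rot: [3.141, -0.0, 1.571]
wrist_force: [-0.5, -0.3, -0.0]
grip_width: 0.0686
```

```bash
python3 plan.py .5218 .364 .008 90
python3 - <<'E'
from meas import *
s.crop(450,150,530,230,7,"pics/s21.png")
E
```

```text
from [0.5204 0.3646 0.0089] d [ 0.0014 -0.0006 -0.0009] rv [ 0.01 -0.01  0.03] n 1
[[[-0.001, 0.001, 0.001], [0.0, -0.0, 0.0]]]
```

View pics/s21.png

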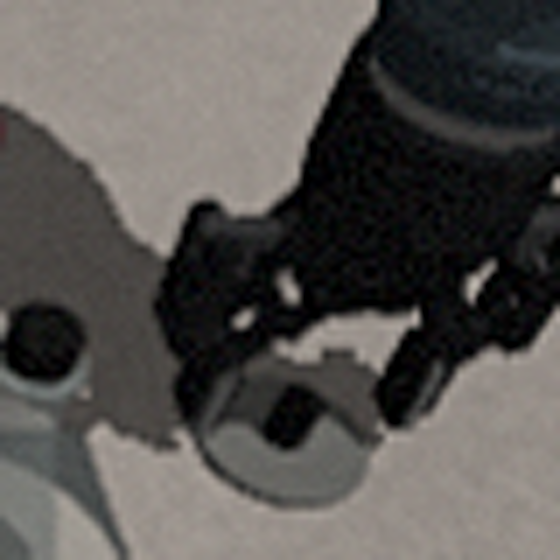

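Fingers stand on either side of the knob, with the knob at crop (290,415) between tips at about 200 and 410. Close.

Call:
apply_moves --steps '[[[0, 0.001, 0.001], [0, 0, 0]], [[0, 0, 0], [0, 0, 0]], [[0, 0, 0], [0, 0, 0]], [[0, 0, 0], [0, 0, 0]], [[0, 0, 0], [0, 0, 0]]]' --hand 0

```text
time_s: 29.0
position: [0.5216, 0.3652, 0.0081]
eef_rot: [3.141, -0.001, 1.572]
wrist_force: [-0.6, -0.8, 3.4]
grip_width: 0.0133
```

Call:
apply_moves --steps '[[[0, 0, 0], [0, 0, 0]], [[0, 0, 0], [0, 0, 0]], [[0, 0, 0], [0, 0, 0]]]'

```text
time_s: 29.3
position: [0.5215, 0.3652, 0.008]
eef_rot: [3.141, -0.001, 1.572]
wrist_force: [-0.4, -0.8, 5.2]
grip_width: 0.0136
```

Call:
apply_moves --steps '[[[0, 0, -0.005], [0, 0, 0]], [[0, 0, -0.015], [0, 0, 0]], [[0, 0, -0.03], [0, 0, 0]], [[0, 0, -0.04], [0, 0, 0]], [[0, 0, -0.04], [0, 0, 0]]]'

```text
time_s: 29.8
position: [0.5203, 0.3643, 0.1378]
eef_rot: [-3.139, 0.001, 1.572]
wrist_force: [1.0, 0.2, -0.6]
grip_width: 0.0134
```

```bash
python3 plan.py .60 .05 .20 90;python3 - <<'E'
from meas import *
s.crop(430,110,530,220,6,"pics/s22.png")
E
```

```text
from [0.5203 0.3643 0.1378] d [ 0.0797 -0.3143  0.0622] rv [-0.13  0.07  0.06] n 7
[[[-0.045, 0.011, -0.009], [-0.0, 0.0, 0.0]], [[-0.045, 0.011, -0.009], [-0.0, 0.0, 0.0]], [[-0.045, 0.011, -0.009], [-0.0, 0.0, 0.0]], [[-0.045, 0.011, -0.009], [-0.0, 0.0, 0.0]], [[-0.045, 0.011, -0.009], [-0.0, 0.0, 0.0]]]
[[[-0.045, 0.011, -0.009], [-0.0, 0.0, 0.0]], [[-0.045, 0.011, -0.009], [-0.0, 0.0, 0.0]]]
```

View pics/s22.png

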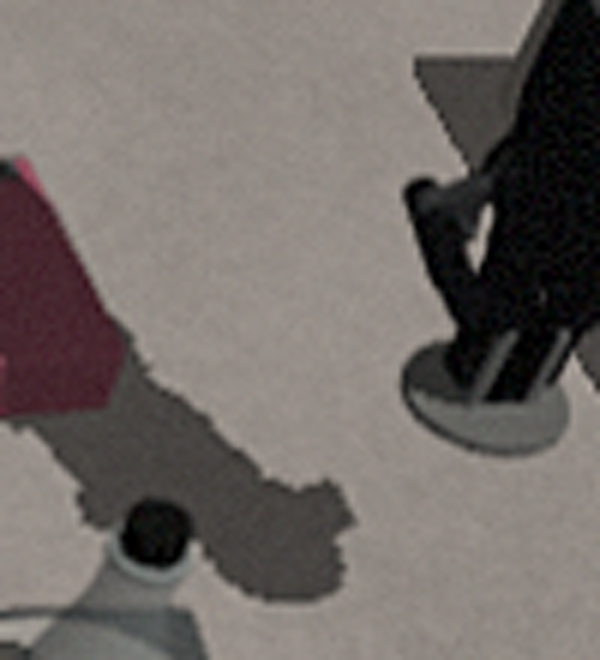

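Call:
apply_moves --steps '[[[-0.025, -0.015, -0.005], [0, 0, 0]], [[-0.04, -0.02, -0.01], [0, 0, 0]], [[-0.046, 0, -0.005], [0, 0, 0]], [[-0.047, 0, 0], [0, 0, 0]], [[-0.047, 0, 0], [0, 0, 0]]]'

```text
time_s: 30.4
position: [0.4857, 0.1584, 0.157]
eef_rot: [-3.141, 0.0, 1.573]
wrist_force: [0.6, -0.4, -1.4]
grip_width: 0.0133
```

Call:
apply_moves --steps '[[[-0.047, 0.01, 0], [0, 0, 0]], [[-0.045, 0.02, 0], [0, 0, 0]], [[-0.035, 0.035, 0], [0, 0, 0]], [[-0.02, 0.045, 0], [0, 0, 0]], [[-0.006, 0.03, 0], [0, 0, 0]]]'

```text
time_s: 30.9
position: [0.6286, 0.0039, 0.1565]
eef_rot: [3.141, 0.001, 1.568]
wrist_force: [0.4, 0.1, 0.1]
grip_width: 0.0136
```

Call:
apply_moves --steps '[[[0, 0, 0], [0, 0, 0]], [[0, 0, 0], [0, 0, 0]]]'

```text
time_s: 31.1
position: [0.6261, 0.0069, 0.156]
eef_rot: [-3.139, -0.0, 1.571]
wrist_force: [0.6, 0.5, -0.6]
grip_width: 0.014
```

```bash
python3 plan.py .635 -.001 .095 90
```

```text
from [0.6261 0.0069 0.156 ] d [ 0.0089 -0.0079 -0.061 ] rv [-0.14 -0.03  0.04] n 2
[[[-0.004, 0.005, 0.031], [-0.1, -0.0, 0.0]], [[-0.004, 0.004, 0.031], [-0.1, -0.0, 0.0]]]
```

Call:
apply_moves --steps '[[[-0.004, 0.005, 0.03], [0, 0, 0]], [[-0.004, 0.004, 0.02], [0, 0, 0]], [[0, 0, 0.011], [0, 0, 0]], [[0, 0, 0], [0, 0, 0]], [[0, 0, 0], [0, 0, 0]]]'

```text
time_s: 31.6
position: [0.6351, -0.0004, 0.0971]
eef_rot: [-3.141, -0.0, 1.573]
wrist_force: [-0.1, -0.7, -0.4]
grip_width: 0.0135
```

Run:
```python
from meas import *
o=ctrl.get_obs();print(o["position"],o["eef_rot"])
s.crop(325,195,395,270,9,"pics/s23.png")
z=o["position"][2]-.008
a=np.deg2rad([-90,-45,0,45,90])
for zz in(z,z+.005): print(zz,((s.proj([[o["position"][0]+.032*np.cos(x),o["position"][1]+.032*np.sin(x),zz] for x in a])-[325,195])*9).round().tolist())
```

```text
[ 0.63622184 -0.00065061  0.0980037 ] [3.13942225e+00 1.10557268e-04 1.57239513e+00]
0.0900037001488847 [[192.0, 314.0], [238.0, 386.0], [334.0, 415.0], [421.0, 382.0], [446.0, 308.0]]
0.0950037001488847 [[194.0, 302.0], [240.0, 374.0], [336.0, 402.0], [423.0, 369.0], [449.0, 296.0]]
```

View pics/s23.png

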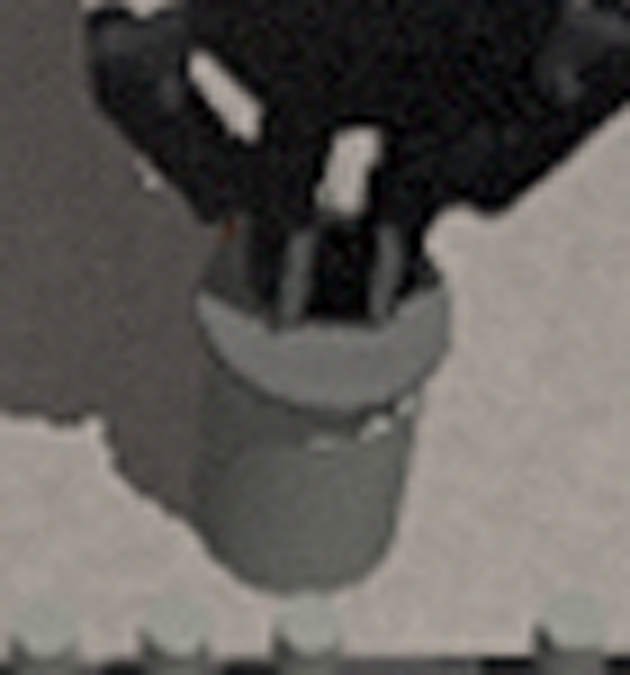

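Call:
apply_moves --steps '[[[0, 0, 0.007], [0, 0, 0]], [[0, 0, 0.005], [0, 0, 0]], [[0, 0, 0.003], [0, 0, 0]], [[0, 0, 0], [0, 0, 0]], [[0, 0, 0], [0, 0, 0]]]'

```text
time_s: 32.2
position: [0.6355, -0.001, 0.0812]
eef_rot: [-3.141, -0.0, 1.572]
wrist_force: [-0.2, 0.1, 0.3]
grip_width: 0.0136
```

Run:
```python
from meas import *
o=ctrl.get_obs();print(o["position"],o["eef_rot"],o["wrist_force"])
s.crop(325,195,395,270,9,"pics/s24.png")
```

```text
[ 0.63580374 -0.00097898  0.08158097] [ 3.14133479e+00 -4.06480050e-05  1.57190313e+00] [ 0.76609566 -0.03829202 -0.44029102]
```

View pics/s24.png

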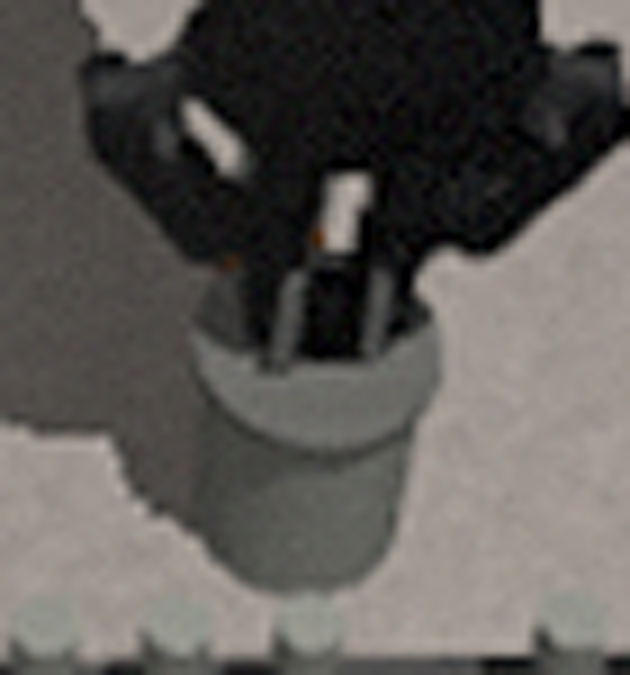

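Call:
apply_moves --steps '[[[0, 0, 0.001], [0, 0, 0]], [[0, 0, 0.001], [0, 0, 0]], [[0, 0, 0], [0, 0, 0]]]'

```text
time_s: 32.6
position: [0.636, -0.001, 0.0801]
eef_rot: [3.141, 0.0, 1.572]
wrist_force: [-0.8, 0.4, 3.3]
grip_width: 0.0135
```

Call:
apply_moves --steps '[[[0, 0, 0], [0, 0, 0]], [[0, 0, 0], [0, 0, 0]], [[0, 0, 0], [0, 0, 0]], [[0, 0, 0], [0, 0, 0]], [[0, 0, 0], [0, 0, 0]]]' --hand 60

```text
time_s: 33.1
position: [0.6356, -0.0009, 0.0794]
eef_rot: [-3.142, -0.0, 1.572]
wrist_force: [1.0, -0.7, -0.6]
grip_width: 0.0512
```

Call:
apply_moves --steps '[[[0, 0, -0.008], [0, 0, 0]], [[0, 0, -0.02], [0, 0, 0]], [[0, 0, -0.04], [0, 0, 0]], [[0, 0, -0.04], [0, 0, 0]], [[0, 0, -0.03], [0, 0, 0]]]'

```text
time_s: 33.6
position: [0.6363, -0.001, 0.2209]
eef_rot: [3.138, 0.0, 1.572]
wrist_force: [0.3, -0.1, 1.0]
grip_width: 0.0514
```

Call:
apply_moves --steps '[[[0, -0.045, 0], [0, 0, 0]], [[0, -0.045, 0], [0, 0, 0]], [[0, -0.045, 0], [0, 0, 0]], [[0, -0.045, 0], [0, 0, 0]], [[0, -0.045, 0], [0, 0, 0]]]'

```text
time_s: 34.1
position: [0.409, -0.0012, 0.218]
eef_rot: [3.14, 0.0, 1.572]
wrist_force: [-0.0, -1.1, 0.9]
grip_width: 0.0509
```

Call:
apply_moves --steps '[[[0, -0.02, 0], [0, 0, 0]], [[0, 0, 0], [0, 0, 0]], [[0, 0, 0], [0, 0, 0]]]'

```text
time_s: 34.4
position: [0.3915, -0.0014, 0.2183]
eef_rot: [3.139, 0.0, 1.572]
wrist_force: [0.2, -0.8, 1.0]
grip_width: 0.0513
```

Run:
```python
from meas import *
o=ctrl.get_obs();print(o["position"],o["wrist_force"])
t.crop(190,90,450,240,3,"pics/t25.png"); s.crop(200,150,490,300,2.7,"pics/s25.png")
t.crop(280,135,340,200,9,"pics/t26.png"); s.crop(325,185,395,270,8,"pics/s26.png")
blobs(t,(290,140,330,180),lambda b,h:(b[...,2]-b[...,0]<7)&(h[...,2]>85),.077,"covT")
blobs(t,(290,175,320,200),lambda b,h:(b[...,2]-b[...,0]<8)&(h[...,2]>110),.055,"vialT")
blobs(t,(410,200,450,240),lambda b,h:(h[...,1]>50),.016,"dishT")
```

```text
[ 0.39230781 -0.00144941  0.21800254] [-0.22093471  0.07794463 -0.04886271]
covT area 403 uv [306.4 158.1] cast [ 0.6344 -0.0015  0.077 ] enc 0.634 -0.0011 d 0.0652 bbox [295 147  24  24]
vialT area 79 uv [305.4 187.7] cast [ 5.575e-01 -1.000e-04  5.500e-02] enc 0.5575 -0.0003 d 0.027 bbox [301 183  10  10]
dishT area 260 uv [431.9 215.3] cast [ 0.4942 -0.3507  0.016 ] enc 0.4938 -0.3508 d 0.0515 bbox [423 207  19  18]
```

View pics/t25.png

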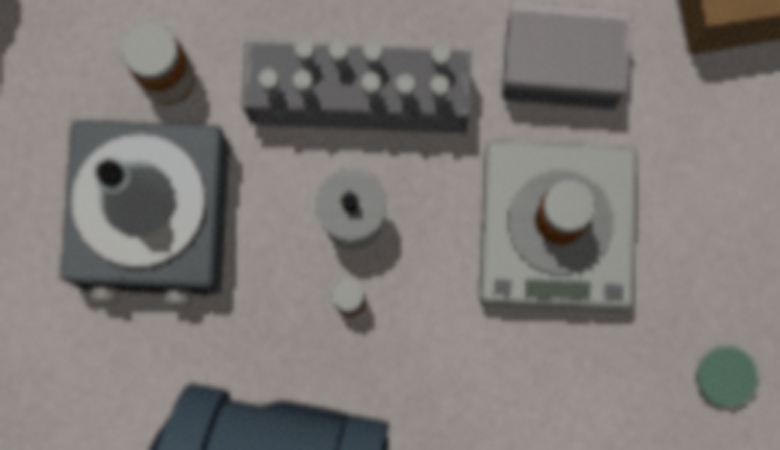

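View pics/s25.png

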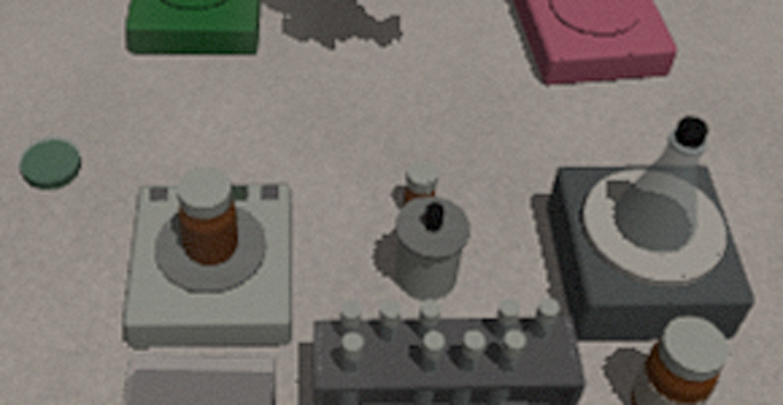

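View pics/t26.png

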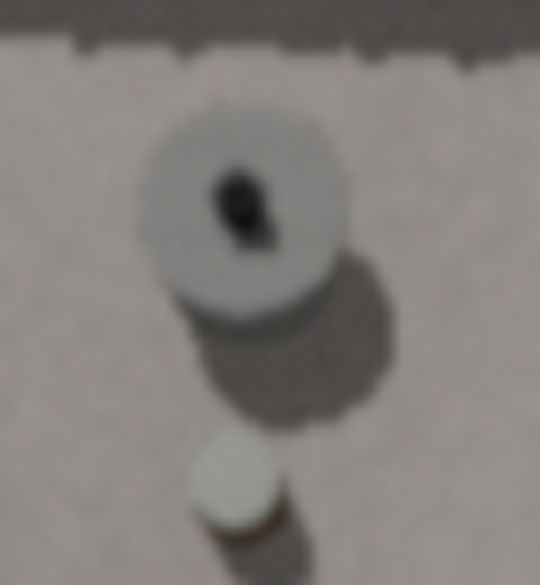

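View pics/s26.png

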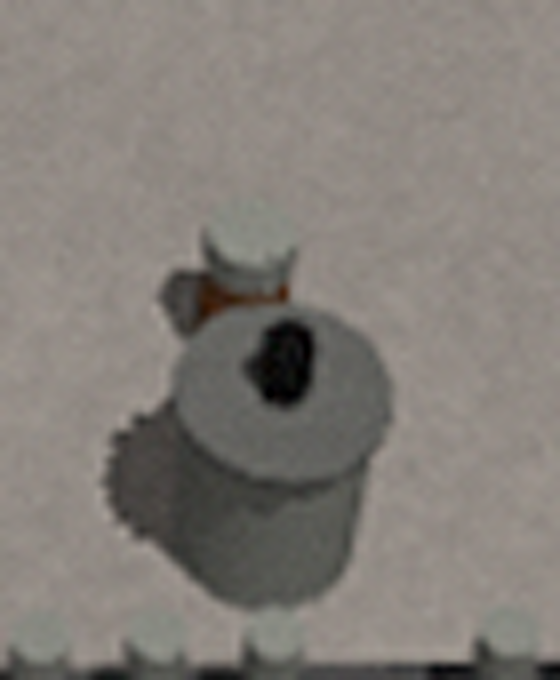

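Run:
```python
from meas import *
s.crop(340,215,380,268,11,"pics/s27.png")
# scene: cover underside circle & beaker base front edge, predicted for co-axial at c
print(s.cast([[360.3,223.1]],.077),s.cast([[360.3,245.2]],.077))
blobs(s,(342,215,380,247),lambda b,h:(b[...,2]-b[...,0]<8)&(h[...,2]>85),.077,"covS")
c=np.array([.6364,.0003])
a=np.linspace(0,2*np.pi,73)
im=s.img.copy(); k=8
big=cv2.resize(im[185:270,325:395],None,fx=k,fy=k,interpolation=cv2.INTER_CUBIC)
for z,r,col in((.077,.032,(0,0,255)),(.072,.028,(0,255,0)),(0,.028,(255,0,0))):
    P=((s.proj(np.c_[c[0]+r*np.cos(a),c[1]+r*np.sin(a),0*a+z])-[325,185]+.5)*k).round().astype(int)
    cv2.polylines(big,[P],True,col,1)
cv2.imwrite("pics/ov.png",big)
```

```text
[[0.60716504 0.00333259 0.077     ]] [[ 0.66994986 -0.00363519  0.077     ]]
covS area 36 uv [356.8 217.2] cast [ 0.5891 -0.0031  0.077 ] enc 0.586 -0.0053 d 0.0271 bbox [350 215  12   6]
covS area 375 uv [359.9 234.4] cast [ 0.64   -0.0013  0.077 ] enc 0.637 -0.001 d 0.0637 bbox [346 223  28  22]
```

View pics/ov.png

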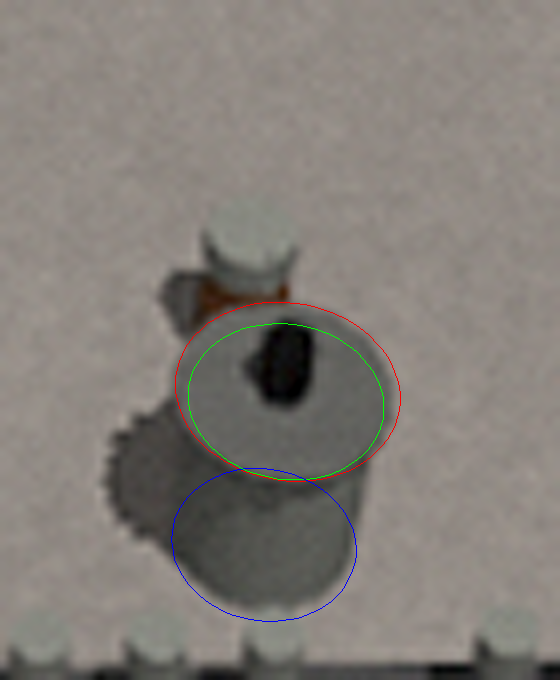

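```bash
cat > rim.py <<'E'
from meas import *
from scipy.optimize import least_squares
def edge(img,cam,roi0,k,guess,z,r,angs,tag):
    # radial subpixel edge on neutral-ness (R-B) along rays of world angle, image = upscaled crop (k) with origin roi0
    f=cv2.GaussianBlur(img.astype(np.float32),(0,0),k*.5)
    pts=[]
    for a in np.deg2rad(angs):
        rr=np.linspace(r-.010,r+.010,81)
        P=np.c_[guess[0]+rr*np.cos(a),guess[1]+rr*np.sin(a),0*rr+z]
        uv=(cam.proj(P)-roi0+.5)*k-.5
        v=cv2.remap(f,uv[:,0:1].astype(np.float32),uv[:,1:2].astype(np.float32),cv2.INTER_LINEAR)[:,0]
        q=v[:,2]-v[:,0]; lo,hi=q[:20].mean(),q[-12:].mean()
        i=np.argmax(q>(lo+hi)/2) if hi>lo else -1
        if hi-lo>2: pts.append(P[i,:2])
    pts=np.array(pts)
    s_=least_squares(lambda c:np.hypot(*(pts-c).T)-r,guess[:2],loss="soft_l1",f_scale=.001)
    s2=least_squares(lambda c:np.hypot(*(pts-c[:2]).T)-c[2],[*guess[:2],r],loss="soft_l1",f_scale=.001)
    print(tag,len(pts),"fixed r",s_.x.round(4),"free",s2.x.round(4),"rms",np.sqrt((s_.fun**2).mean()).round(4))
ang=list(range(-60,121,8))
cv=lambda f:cv2.imread(f)
edge(cv("pics/t15.png"),t,[280,130],10,[.632,-.002],.072,.028,ang,"rim top")
edge(cv("pics/t26.png"),t,[280,135],9,[.634,-.001],.077,.032,ang,"cover top")
angS=list(range(100,261,8))
edge(cv("pics/s15.png"),s,[330,215],10,[.636,0],.072,.028,angS,"rim scene far")
edge(cv("pics/s26.png"),s,[325,185],8,[.637,0],.077,.032,angS,"cover scene far")
E
python3 rim.py
```

```text
rim top 23 fixed r [ 0.6311 -0.0014] free [ 0.6322 -0.0008  0.027 ] rms 0.0006
cover top 23 fixed r [ 0.6345 -0.0019] free [ 0.6349 -0.0017  0.0316] rms 0.0004
rim scene far 21 fixed r [ 6.36e-01 -3.00e-04] free [ 6.35e-01 -3.00e-04  2.72e-02] rms 0.0005
cover scene far 19 fixed r [ 0.6376 -0.0009] free [ 0.6374 -0.0009  0.0319] rms 0.0013
```

The last fits put the cover about 2.5 mm off the rim centre towards the rack, in both views. There is plenty of time left, so I'll regrip the knob and shift it.

```bash
python3 plan.py .6358 -.001 .13 90
```

```text
from [ 0.3915 -0.0013  0.2174] d [ 0.2443  0.0003 -0.0874] rv [-0.   -0.01  0.07] n 6
[[[-0.0, 0.041, 0.015], [-0.0, -0.0, 0.0]], [[0.0, 0.041, 0.015], [-0.0, -0.0, 0.0]], [[0.0, 0.041, 0.015], [-0.0, -0.0, 0.0]], [[0.0, 0.041, 0.015], [-0.0, -0.0, 0.0]], [[0.0, 0.041, 0.015], [-0.0, -0.0, 0.0]]]
[[[0.0, 0.041, 0.015], [-0.0, -0.0, 0.0]]]
```

Call:
apply_moves --steps '[[[0, 0.04, 0], [0, 0, 0]], [[0, 0.05, 0], [0, 0, 0]], [[0, 0.05, 0], [0, 0, 0]], [[0, 0.05, 0], [0, 0, 0]], [[0, 0.035, 0], [0, 0, 0]]]'

```text
time_s: 35.2
position: [0.6189, -0.0009, 0.2163]
eef_rot: [3.141, -0.0, 1.572]
wrist_force: [0.3, -0.1, -0.1]
grip_width: 0.0515
```

Call:
apply_moves --steps '[[[0, 0.018, 0.01], [0, 0, 0]], [[0, 0, 0.03], [0, 0, 0]], [[0, 0, 0.04], [0, 0, 0]], [[0, 0, 0], [0, 0, 0]], [[0, 0, 0], [0, 0, 0]]]'

```text
time_s: 35.7
position: [0.6329, -0.0008, 0.1368]
eef_rot: [-3.139, -0.0, 1.572]
wrist_force: [0.7, 0.5, 0.8]
grip_width: 0.0511
```

```bash
python3 plan.py .6355 -.001 .081 90
```

```text
from [ 0.6329 -0.0008  0.1368] d [ 0.0026 -0.0002 -0.0558] rv [-0.17 -0.02  0.07] n 2
[[[-0.0, 0.001, 0.028], [-0.1, -0.0, 0.0]], [[-0.0, 0.001, 0.028], [-0.1, -0.0, 0.0]]]
```

Call:
apply_moves --steps '[[[0, 0.001, 0.025], [0, 0, 0]], [[0, 0, 0.018], [0, 0, 0]], [[0, 0, 0.008], [0, 0, 0]], [[0, 0, 0.003], [0, 0, 0]], [[0, 0, 0], [0, 0, 0]]]'

```text
time_s: 36.2
position: [0.6356, -0.001, 0.0849]
eef_rot: [3.14, 0.0, 1.572]
wrist_force: [0.3, -0.6, 0.2]
grip_width: 0.0509
```

Call:
apply_moves --steps '[[[0, 0, 0], [0, 0, 0]]]'

```text
time_s: 36.3
position: [0.6358, -0.0011, 0.0851]
eef_rot: [3.139, 0.0, 1.572]
wrist_force: [0.5, 0.8, -0.3]
grip_width: 0.0514
```

Call:
apply_moves --steps '[[[0, 0, 0.003], [0, 0, 0]], [[0, 0, 0], [0, 0, 0]], [[0, 0, 0], [0, 0, 0]], [[0, 0, 0], [0, 0, 0]], [[0, 0, 0], [0, 0, 0]]]' --hand 0

```text
time_s: 36.8
position: [0.635, -0.001, 0.0809]
eef_rot: [3.141, 0.0, 1.572]
wrist_force: [0.2, -0.4, 3.1]
grip_width: 0.0136
```

Call:
apply_moves --steps '[[[0, 0, 0], [0, 0, 0]], [[0, 0, 0], [0, 0, 0]], [[0, 0, -0.004], [0, 0, 0]], [[0, 0, 0], [0, 0, 0]], [[0, 0, 0], [0, 0, 0]]]'

```text
time_s: 37.3
position: [0.6344, -0.0009, 0.0842]
eef_rot: [-3.141, -0.0, 1.572]
wrist_force: [-0.0, -0.9, -0.7]
grip_width: 0.0134
```

Call:
apply_moves --steps '[[[0.001, -0.0025, 0], [0, 0, 0]], [[0, 0, 0], [0, 0, 0]], [[0, 0, 0], [0, 0, 0]]]'

```text
time_s: 37.6
position: [0.6319, 0.0001, 0.0843]
eef_rot: [-3.141, -0.0, 1.572]
wrist_force: [-0.3, 0.6, -0.9]
grip_width: 0.0137
```

Run:
```python
from meas import *
o=ctrl.get_obs();print(o["position"],o["eef_rot"],o["wrist_force"])
s.crop(325,195,395,270,9,"pics/s28.png")
```

```text
[6.32075254e-01 6.78466255e-05 8.43665077e-02] [-3.14146187e+00 -9.40000668e-05  1.57194983e+00] [ 0.43859598 -0.56194278 -0.11301043]
```

View pics/s28.png

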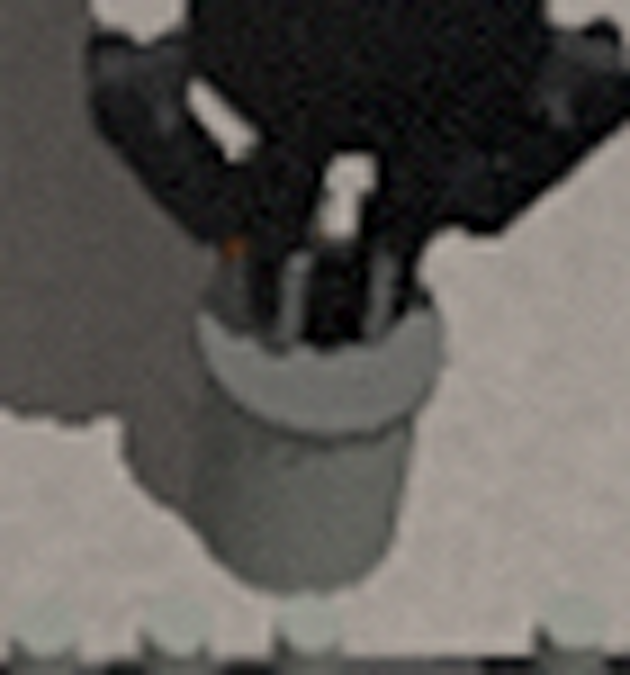

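Call:
apply_moves --steps '[[[0, 0, 0.002], [0, 0, 0]], [[0, 0, 0.002], [0, 0, 0]], [[0, 0, 0], [0, 0, 0]], [[0, 0, 0], [0, 0, 0]]]'

```text
time_s: 38.1
position: [0.6326, -0.0, 0.0808]
eef_rot: [3.141, 0.0, 1.572]
wrist_force: [-0.7, 0.1, 3.6]
grip_width: 0.0137
```

Call:
apply_moves --steps '[[[0, 0, 0], [0, 0, 0]], [[0, 0, 0], [0, 0, 0]], [[0, 0, 0], [0, 0, 0]], [[0, 0, 0], [0, 0, 0]], [[0, 0, 0], [0, 0, 0]]]' --hand 60

```text
time_s: 38.6
position: [0.6321, 0.0001, 0.0803]
eef_rot: [-3.141, -0.0, 1.572]
wrist_force: [-0.3, 0.1, 0.7]
grip_width: 0.0516
```

Call:
apply_moves --steps '[[[0, 0, -0.008], [0, 0, 0]], [[0, 0, -0.02], [0, 0, 0]], [[0, 0, -0.04], [0, 0, 0]], [[0, 0, -0.04], [0, 0, 0]], [[0, 0, -0.03], [0, 0, 0]]]'

```text
time_s: 39.1
position: [0.6328, -0.0, 0.222]
eef_rot: [3.138, 0.0, 1.572]
wrist_force: [0.7, -0.8, 0.2]
grip_width: 0.0514
```

Call:
apply_moves --steps '[[[0, -0.045, 0], [0, 0, 0]], [[0, -0.045, 0], [0, 0, 0]], [[0, -0.045, 0], [0, 0, 0]], [[0, -0.045, 0], [0, 0, 0]], [[0, -0.045, 0], [0, 0, 0]]]'

```text
time_s: 39.6
position: [0.4055, -0.0002, 0.219]
eef_rot: [3.14, 0.0, 1.572]
wrist_force: [-0.3, -1.0, 0.5]
grip_width: 0.0515
```

Call:
apply_moves --steps '[[[0, -0.015, 0], [0, 0, 0]], [[0, 0, 0], [0, 0, 0]], [[0, 0, 0], [0, 0, 0]]]'

```text
time_s: 39.9
position: [0.3932, -0.0004, 0.2193]
eef_rot: [3.139, 0.0, 1.572]
wrist_force: [0.8, -0.8, -0.1]
grip_width: 0.0511
```

```bash
python3 - <<'E'
from meas import *
o=ctrl.get_obs();print(o["position"],o["wrist_force"])
t.crop(190,90,450,240,3,"pics/t30.png"); s.crop(200,150,490,300,2.7,"pics/s30.png")
t.crop(280,135,340,200,9,"pics/t31.png"); s.crop(325,185,395,270,8,"pics/s31.png")
E
cat >> rim.py <<'E'
print("new")
edge(cv("pics/t31.png"),t,[280,135],9,[.632,-.001],.077,.032,ang,"cover top")
edge(cv("pics/s31.png"),s,[325,185],8,[.635,0],.077,.032,angS,"cover scene far")
allang=list(range(0,360,10))
edge(t.img,t,[0,0],1,[.6356,.189],.075,.060,allang,"plate top?")
E
python3 rim.py
```

```text
[ 0.3937378  -0.00042515  0.2189637 ] [-0.37373602 -0.27264303 -0.176494  ]
rim top 23 fixed r [ 0.6311 -0.0014] free [ 0.6322 -0.0008  0.027 ] rms 0.0006
cover top 23 fixed r [ 0.6345 -0.0019] free [ 0.6349 -0.0017  0.0316] rms 0.0004
rim scene far 21 fixed r [ 6.36e-01 -3.00e-04] free [ 6.35e-01 -3.00e-04  2.72e-02] rms 0.0005
cover scene far 19 fixed r [ 0.6376 -0.0009] free [ 0.6374 -0.0009  0.0319] rms 0.0013
new
cover top 23 fixed r [ 0.6321 -0.0008] free [ 6.329e-01 -3.000e-04  3.130e-02] rms 0.0005
cover scene far 17 fixed r [0.6351 0.    ] free [0.6353 0.     0.0322] rms 0.0009
plate top? 3 fixed r [0.6343 0.1961] free [ 0.5719 -2.764   3.0199] rms 0.0005
```

View pics/t30.png

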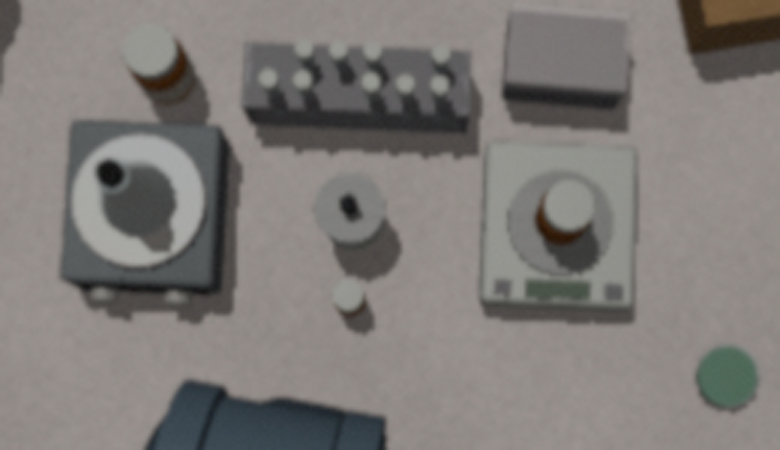

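View pics/s30.png

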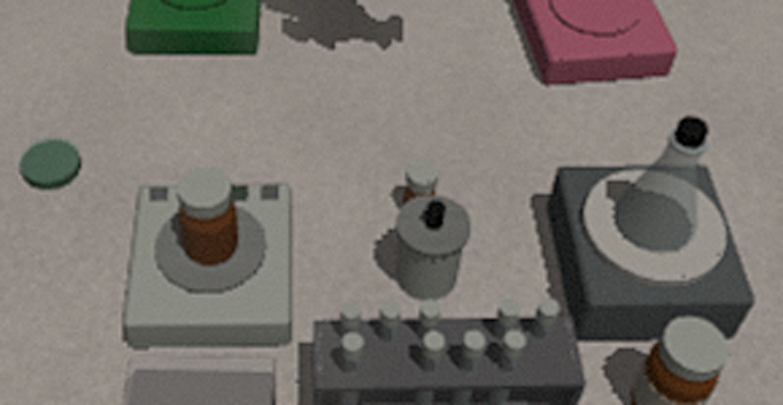

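Run:
```python
from bench import ctrl
print(ctrl.finish_job())
```

```text
the job is handed in; nothing more can be done
None
```

The station is laid out as asked and handed in at about 40 s of the 122 s. I placed the flask, larger jar, beaker, vial and cover in that order. I then regripped the cover once because it sat about 2.5 mm off-centre.

What the last pictures showed, with both cameras agreeing except where noted:

| Item | Check |
|---|---|
| Flask on the stirrer's plate | Upright. Its base is about 2 mm from the plate's middle; the stopper in the top view suggested up to 3 mm. |
| Larger jar on the balance's pan | Upright. The scene view shows it centred; the top view puts it up to 3 mm off towards the rack. |
| Beaker | About 1 mm from the midpoint between stirrer and balance. |
| Vial | Upright in front of the beaker, gap about 30 mm, in line to within 2–3 mm. |
| Cover | Flat on the rim, within about 1 mm of its centre by circle fit. |
| Dish | Measured unmoved after the first cover placing; the final pictures show it in the same place. |

- **Camera difference:** the two cameras read about 3–5 mm apart in x. I therefore compared positions within one view, or averaged the two.
- **Failed check:** a late attempt to fit the plate's edge found too few edge points, so I ignored it.
- **Forces:** wrist forces at contact stayed under 7 N in every reading.
- **At hand-in:** the gripper was clear of everything.

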